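Load plaster casts from a tilt-out bin and arm the drying lamps

ROBOT

A 6-joint arm with a two-finger parallel gripper is mounted at the origin on the work surface. World frame = base frame: x ahead of the robot, y to its left, z up, the work surface at z = 0. Lengths are in m, angles in rad, forces in N, time in s.
With the tool pointing down it reaches from about 0.4 to 0.825 m from the base axis. Payload 7 kg.
Tool frame: the origin (TCP) lies on the centre line of the jaws, within the pads' length; the fingertips stand 22 mm ahead of it and the grasp point (between the pads) lies 3 mm ahead of it (arm.tcp_to_tips is the distance from the TCP to the fingertips, in m); z points along the fingers, y is the line along which they close (so a half turn about z gives the same grasp; the last joint's range is limited). The gripper opens to 88 mm and grips with 3 to 60 N. Pads are 19 mm wide; open, the fingers measure 130 mm over their backs; the gripper's body (78 mm by 193 mm) begins 47 mm behind the grasp point.
Start: joints at [1.495, 0.359, 0.012, 0, -1.224, -0.288], TCP at [0.24, 0.631, 0.222] pointing down, gripper open.
Joint ranges: [-3.07, 3.07], [-1.43, 2.12], [-1.02, 1.25], [-3.03, 1.67], [-3.05, -0], [-3.03, 3.03]. Speed limits (rad/s): [2.39, 2.39, 3.01, 3.14, 3.14, 3.14].

INTERFACE

Orientations are given as [roll, pitch, yaw] about the fixed x, y, z axes, in that order (R = Rz(yaw) Ry(pitch) Rx(roll)).
In Python, from station import arm gives the robot as it stands.
- The arm moves only by the tool jog_arm, never from a script. Its argument "targets" is a list of rows, each an object of numbers: "dx", "dy", "dz": the shift along the tool's x, y, z in mm; "rx", "ry", "rz": the turn, a rotation vector about the tool's x, y, z in rad; "gripper": the closure, from 0 (fully open) to 1 (shut). In form: [{"dx": .., "dy": .., "dz": .., "rx": .., "ry": .., "rz": .., "gripper": ..}, ...]. A call has exactly 8 rows; each row is the pose to reach, as a shift and turn from the pose commanded when the call began, along the tool's axes at that moment; what a row does not reach only later rows make up. A row lasts 1/12 s, in which the tool goes at most 41.7 mm and 7.16 degrees, less where a joint would pass 70% of its speed; a pose out of reach is approached as far as the arm can. A call with a gripper value outside its range is refused whole. The fingers move at their own pace and stop on an object; "force" is the grip in N (left out, the last holds). Time passes only in rows, so rows that repeat a pose let the fingers close, or fill a call up. It gives the time, the measured TCP pose, the force, the opening and the grip force at its end, in the units of the state.
- arm.get_state(): the state, without advancing time (a new reading comes with each control period).
- arm.grab_frame(name): name is "scene" or "top"; returns a dict with "frame" (480x640x3 uint8, red, green, blue), "z_map" (480x640 float32, m along the optical axis (not along the pixel's ray), 0 where there is no reading), "fx", "fy", "cx", "cy" (pixels), "view" (4x4, takes a point from world to camera coordinates). Camera axes: x right, y down, z forward; pixel columns grow to the right and rows downward; lengths in m; the calibration is good to about 2 mm. A picture is of the moment at which its call begins.
- arm.job_done(): hands the job in; it is judged then, once.
The state is a dict: "t": time; "q": joint angles; "qd": joint speeds; "joint_efforts": joint torques, N m; "eef_pos": TCP position; "ee_rot": TCP orientation; "force": force on the tool from outside, world axes, zero at the start; "moment": the same for the moment, N m; "width": finger opening in m; "gripper_force": force on a finger pad.
Only numpy, scipy, OpenCV 4.12 (cv2) and the standard library are available. Lean on these libraries where they do the work, as an engineer would, in place of code of your own. Each camera call takes 0.05 s, during which the arm holds its last target. There are 200 camera calls.

TASK

Tilt the parts bin fully forward, move every plaster head from it into the drying tray (standing or lying, but inside the rim), then tilt the empty bin fully shut. After that lift the red safety cover on the lamp switch box right back, flip the toggle beneath it fully over to on, and close the cover again. Leave the other things on the bench where they are.

Things in the scene. Friction and masses are not known exactly. Their poses are not given: they have to be found in the camera images.
- cast1: Cream plaster idol head, 108 mm tall: square foot 46 x 46 x 18 mm, above it a block head 36 mm deep (x), 32 mm wide (y); nose and brow on the -x side stick out up to 5 mm. Origin on its axis, 40 mm above the underside; z up through the head. 0.10 to 0.17 kg. Starts standing in the shut bin, one to a compartment. Two to four are present, the others are None.
- cast2: Cream plaster idol head, 108 mm tall: square foot 46 x 46 x 18 mm, above it a block head 36 mm deep (x), 32 mm wide (y); nose and brow on the -x side stick out up to 5 mm. Origin on its axis, 40 mm above the underside; z up through the head. 0.10 to 0.17 kg. Starts standing in the shut bin, one to a compartment. Two to four are present, the others are None.
- cast3: Cream plaster idol head, 108 mm tall: square foot 46 x 46 x 18 mm, above it a block head 36 mm deep (x), 32 mm wide (y); nose and brow on the -x side stick out up to 5 mm. Origin on its axis, 40 mm above the underside; z up through the head. 0.10 to 0.17 kg. Starts standing in the shut bin, one to a compartment. Two to four are present, the others are None.
- cast4: Cream plaster idol head, 108 mm tall: square foot 46 x 46 x 18 mm, above it a block head 36 mm deep (x), 32 mm wide (y); nose and brow on the -x side stick out up to 5 mm. Origin on its axis, 40 mm above the underside; z up through the head. 0.10 to 0.17 kg. Starts standing in the shut bin, one to a compartment. Two to four are present, the others are None.
- bin (a joint): Tilt of the grey tilt-out parts bin in its plywood cabinet, rad: 0 shut (upright), 0.70 fully tilted forward against its stop. The stiff hinge (0.35 N m) holds it where it is left. Tilted open, the casts lean towards the robot with the bin, heads out of its mouth.
- bin_pivot (a point): Middle of the bin's bottom pivot axis (along y), 50 mm above the 3 mm thick cutting mat. Fixed to the cabinet: x into the cabinet (the front looks to -x, towards the robot), z up. Cabinet 344 mm wide (y), its roof begins plumb above the pivot, underside 142 mm and top 152 mm above it.
- bin_floor (a point): Middle of the bin's inside floor; turns with the bin, axes as bin_pivot when shut, when it is 15 mm behind and 6 mm above the pivot. From here: front wall's inner face at x = -44 mm (wall 6 mm thick, top edge z = 99 mm, 316 mm wide), rear wall x = 45 mm, 54 mm high. Three dividers, 49 mm high, make four compartments 71 mm wide at 77.5 mm pitch along y.
- bin_handle (a point): Middle of the steel bar handle on the bin's front: round bar 12 mm thick, 130 mm long along y, centre 50 mm in front of the front wall's face and 20 mm above its top edge (x = -85 mm, z = 125 mm from the pivot when shut). Moves and turns with the bin.
- tray: Loose square aluminium drying tray, 210 x 210 mm outside, walls 6 mm thick and 22 mm high, floor 6 mm thick, 0.7 to 1.1 kg. Origin at the centre of its underside, x and y along its sides, z up.
- cover (a joint): Angle of the red safety cover of the grey lamp switch box, rad: 0 (to 0.06 at the start) shut over the toggle, 1.75 fully lifted, leaning back away from the robot. The stiff hinge (0.12 N m) holds it where it is left.
- cover_hinge (a point): Middle of the cover's hinge axis (along y) at the top rear of the switch box, 50 mm above the mat. Fixed to the box: x to the rear (away from the robot), z up. The box is 130 x 110 x 50 mm, its centre 42 mm in front of this point. Shut, the cover is 82 mm long (x from -82 mm to 0), 84 mm wide and reaches z = 62 mm.
- cover_bar (a point): Middle of the steel bar handle at the front of the cover: round bar 12 mm thick, 72 mm long along y, centre 46 mm in front of the cover's front face (x = -128 mm, z = 56 mm from the hinge when shut). Moves with the cover.
- toggle (a joint): Steel toggle lever on top of the switch box under the cover, rad: 0 (to 0.12 at the start) off, leaning to the box's -y; 0.90 on, leaning equally far to +y. Stays where it is left; needs about 1 N at the tip.
- toggle_tip (a point): Centre of the 16 mm ball at the tip of the 10 mm thick toggle, 46 mm from its pivot; the pivot is in the middle of the box's top face, 42 mm in front of the cover hinge. The lever swings across the box (along its y).
- bird: Bystander: small cream plaster bird, 100 mm long and 62 mm high; origin at the centre of its underside.
- jar: Bystander: white paint jar, 68 mm wide, 85 mm high; origin at the centre of its underside.
- paint_a: Bystander: small paint bottle, 36 mm wide, 75 mm high; origin at the centre of its underside.
- paint_b: Bystander: small paint bottle, 36 mm wide, 75 mm high; origin at the centre of its underside.
- cup: Bystander: terracotta cup, 80 mm wide, 90 mm high; origin at the centre of its underside.
Mind the look-alikes: they are no part of the job. There is more than one size of the part that bears cover; the job needs the larger.

How it is judged:
By the outcome, as a careful person would: the job done as asked, in the order asked, and still so for the second after the job is handed in, with the robot touching nothing.
Of cast1, cast2, cast3, cast4 only 2 to 4 are there at a start; the rules pass over those that are not, and their reading is None.
At some moment in a run one of tray may be knocked a few centimetres aside while the robot is not near it.
Once in a run the grip may slacken for a moment while it holds something.
It also fails if it takes over 210 s, if anything falls off the work surface, if the arm or the gripper's body presses on something with over 40 N, if the wrist force passes 120 N, or if a joint passes its speed limit or range.

## Working session

There is one attempt and no reset: what is moved stays moved. The work goes in short steps, Python scripts to look and compute and a tool call to move; the robot and the scene stay as the last step left them, time stands still between calls to the robot, and variables do not carry over. Pictures are saved under pics/ and viewed, at most 14 in all, crops included, and the job is handed in when it is done.

Besides the shell and the picture viewer there is one more tool, called after "Call:" in YAML: its name, and indented under it one key for each argument. jog_arm: Moves the arm, as the interface text tells. Its arguments: {"type":"object","properties":{"targets":{"type":"array","items":{"type":"object","properties":{"dx":{"type":"number"},"dy":{"type":"number"},"dz":{"type":"number"},"rx":{"type":"number"},"ry":{"type":"number"},"rz":{"type":"number"},"gripper":{"type":"number"}}}},"force":{"type":"number"}},"required":["targets"]}

```bash
ls; mkdir -p pics
python3 - <<'E'
from station import arm
import cv2
print(arm.get_state())
for n in("scene","top"):
    f=arm.grab_frame(n); cv2.imwrite(f"pics/{n}0.png",f["frame"][:,:,::-1])
    import numpy as np
    print(f["fx"],f["cx"],f["cy"],np.round(f["view"],3).tolist(),(f["z_map"]>0).mean())
E
```

```text
pics
{'t': 0.0, 'q': array([ 1.49510364e+00,  3.59409768e-01,  1.10567511e-02, -4.05781491e-04,
       -1.22412254e+00, -2.88083089e-01]), 'qd': array([ 0.00114668, -0.00042839,  0.00011312, -0.00013835, -0.00048246,
       -0.00090009]), 'joint_efforts': array([-4.90927687e-04, -5.82709408e+01,  2.93050164e+01,  6.99723691e+00,
        6.90123779e-03, -1.47625233e-04]), 'eef_pos': array([0.24000759, 0.63033685, 0.22119697]), 'ee_rot': array([ 3.13987423e+00, -1.11411008e-04, -3.63913872e-01]), 'force': array([1.00877593, 0.46306246, 0.08547207]), 'moment': array([ 0.02480442, -0.06202351,  0.00393438]), 'gripper_force': 0.0, 'width': 0.08781622166777381}
502.2559620491652 315.23374564344266 240.24184187881517 [[0.753, 0.658, -0.007, -0.469], [0.442, -0.515, -0.734, -0.097], [-0.487, 0.55, -0.679, 1.76], [0.0, 0.0, 0.0, 1.0]] 0.9719140625
477.60016662374596 317.2510473377979 240.9600956531883 [[0.007, -1.0, 0.007, 0.074], [-0.987, -0.008, -0.162, 0.566], [0.162, -0.005, -0.987, 1.321], [0.0, 0.0, 0.0, 1.0]] 0.9956998697916667
```

View pics/scene0.png

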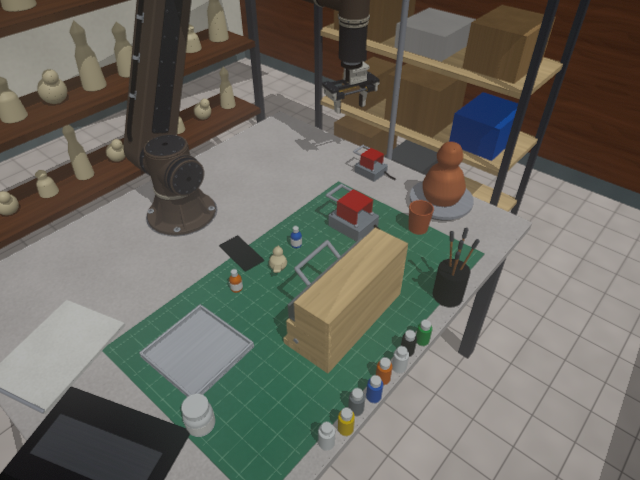

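View pics/top0.png

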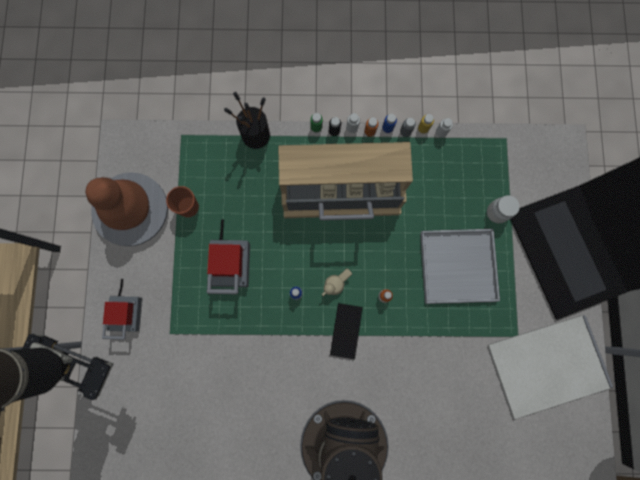

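```bash
cat > h.py <<'E'
from station import arm
import numpy as np, cv2
from scipy.spatial.transform import Rotation as Rn
def cloud(f):
    z=f["z_map"]; v,u=np.mgrid[:480,:640]
    c=np.stack([(u-f["cx"])/f["fx"]*z,(v-f["cy"])/f["fy"]*z,z],-1)
    V=f["view"]; w=(c-V[:3,3])@V[:3,:3]
    w[z==0]=np.nan; return w
def look(n,save=None):
    f=arm.grab_frame(n)
    if save: cv2.imwrite(f"pics/{save}.png",f["frame"][:,:,::-1])
    return f,cloud(f),cv2.cvtColor(f["frame"],cv2.COLOR_RGB2HSV)
def ray(f,u,v,z):
    V=f["view"]; d=V[:3,:3].T@np.array([(u-f["cx"])/f["fx"],(v-f["cy"])/f["fy"],1.]); o=-V[:3,:3].T@V[:3,3]
    return o+d*(z-o[2])/d[2]
def rect(P):
    (c,s,a)=cv2.minAreaRect((P[:,:2]*1000).astype(np.float32)); return np.round(c,1),np.round(s,1),round(a,1)
def go(p,rpy):
    """shift (mm) in tool axes & rotvec from measured pose to the target"""
    s=arm.get_state(); R=Rn.from_euler('xyz',s["ee_rot"]); T=Rn.from_euler('xyz',rpy)
    return np.round(R.inv().apply(np.array(p)-s["eef_pos"])*1000,1), np.round((R.inv()*T).as_rotvec(),3)
E
python3 - <<'E'
from h import *
f,w,h=look("top")
z=w[...,2]
H,S,V=[h[...,i] for i in range(3)]
def box(m,u0,v0,u1,v1):
    k=np.zeros_like(m); k[v0:v1,u0:u1]=m[v0:v1,u0:u1]; return k
print("mat z",np.nanmedian(z[300:320,250:290]), "table",np.nanmedian(z[380:400,200:280]))
red=((H<8)|(H>172))&(S>150)&(V>60)
m=box(red,195,230,260,285); P=w[m]; print("cover",len(P),np.percentile(P[:,2],[5,50,95]),rect(P[P[:,2]>.105]))
m=box(red,95,290,140,330); P=w[m]; print("small",len(P),np.percentile(P[:,2],[5,50,95]),rect(P))
m=box(z>.19,270,130,420,200); P=w[m]; print("roof",len(P),np.median(P[:,2]),rect(P))
m=box(z>.015,415,222,505,312); P=w[m]; print("tray",len(P),rect(P),np.percentile(P[:,2],[5,50,95]))
m=box((z>.1)&(z<.2),275,190,420,225); P=w[m];print("bin",rect(P))
m=box((z>.15)&(z<.19),310,196,380,222); P=w[m];print("handle",len(P),rect(P),np.median(P[:,2]))
m=box((z>.03),200,240,255,300); P=w[m];print("box",len(P),rect(P))
m=box((z>.085)&(z<.125)&~red,205,278,245,300); P=w[m];print("bar",len(P),rect(P),np.median(P[:,2]) if len(P) else 0)
im=f["frame"][:,:,::-1]
a=cv2.resize(im[135:225,265:425],(800,450),interpolation=cv2.INTER_CUBIC)
cv2.imwrite("pics/bin_c.png",a)
for n,u,v,zz in(("roofL",279,184,.205),("roofR",411,184,.205)): print(n,ray(f,u,v,zz))
E
```

```text
mat z 0.0028120352003881163 table -0.0005296633330015425
cover 932 [nan nan nan] (array([503.1, 330.5]), array([84.3, 79.3]), 88.1)
small 484 [nan nan nan] (array([357.7, 623.9]), array([53.7, 62.8]), 1.0)
roof 5276 0.20474614570391236 (array([746.7,   8.7]), array([107.6, 344.5]), 2.0)
tray 775 (array([ 503.7, -335.9]), array([210.9, 213.7]), 2.2) [0.01576136 0.0231635  0.02832394]
bin (array([651.4,   5.9]), array([100.6, 344.3]), 0.3)
handle 553 (array([634.6,   6.3]), array([ 64.1, 184.8]), 2.1) 0.17151079242951353
box 1999 (array([488.9, 328.8]), array([154.9, 109.2]), 0.9)
bar 217 (array([431.9, 331.8]), array([40.3, 83.6]), 0.3) 0.11640010787306827
roofL [0.68739043 0.17919327 0.205     ]
roofR [ 0.69059147 -0.16099032  0.205     ]
```

View pics/bin_c.png

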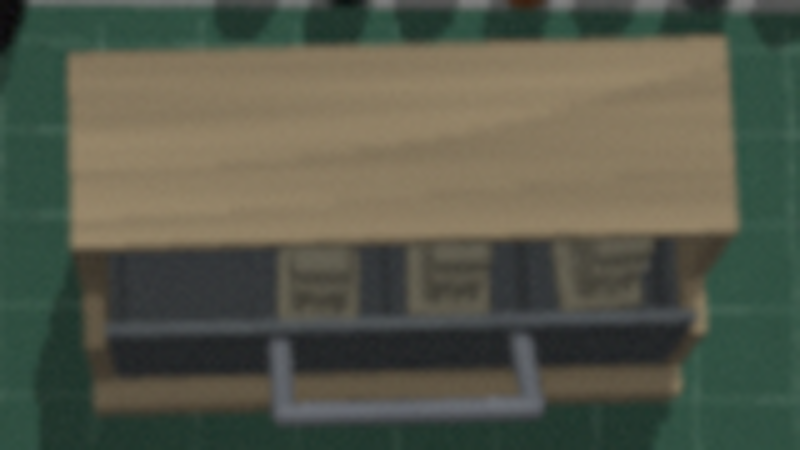

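Run:
```python
from h import *
f=arm.grab_frame("top")
print("bar L,R",ray(f,265+280/5,135+411/5,.180),ray(f,265+540/5,135+407/5,.180))
g=f["frame"][:,:,::-1]
print("wall top edge L,R",ray(f,265+105/5,135+326/5,.158),ray(f,265+693/5,135+318/5,.158))
w=cloud(f); print(w[:,340,:][[212,214,216,218,220]])
y=0.033;p=np.array([.606,.0045,.226])
print(go(p,[np.pi,0,y]))
```

```text
bar L,R [0.60644872 0.07022526 0.18      ] [ 0.60978188 -0.06505752  0.18      ]
wall top edge L,R [0.65658266 0.1633445  0.158     ] [ 0.6638409  -0.15001239  0.158     ]
[[0.65584932 0.01252987 0.02578536]
 [0.64958684 0.01259342 0.02693825]
 [0.60919949 0.02104236 0.18401349]
 [0.60514288 0.0207331  0.17823734]
 [0.63674309 0.01129193 0.00265069]]
(array([564.7, 454.8,  -3.9]), array([ 0.001,  0.   , -0.397]))
```

Call:
jog_arm:
  targets:
    - {"dx":40,"dy":32,"gripper":1}
    - {"dx":70,"dy":57,"gripper":1}
    - {"dx":100,"dy":81,"gripper":1}
    - {"dx":130,"dy":105,"gripper":1}
    - {"dx":160,"dy":130,"gripper":1}
    - {"dx":190,"dy":154,"gripper":1}
    - {"dx":220,"dy":178,"gripper":1}
    - {"dx":250,"dy":203,"gripper":1}
  force: 20

```text
invalid input at $.targets[0]: expected keys dx, dy, dz, rx, ry, rz, gripper
```

Call:
jog_arm:
  targets:
    - {"dx":40,"dy":32,"gripper":1}
    - {"dx":70,"dy":57,"gripper":1}
    - {"dx":100,"dy":81,"gripper":1}
    - {"dx":130,"dy":105,"gripper":1}
    - {"dx":160,"dy":130,"gripper":1}
    - {"dx":190,"dy":154,"gripper":1}
    - {"dx":220,"dy":178,"gripper":1}
    - {"dx":250,"dy":203,"gripper":1}

```text
invalid input at $.targets[0]: expected keys dx, dy, dz, rx, ry, rz, gripper
```

Call:
jog_arm:
  targets:
    - {"dx":20,"dy":15,"gripper":1,"rz":-0.1}
    - {"dx":40,"dy":30,"gripper":1,"rz":-0.2}
    - {"dx":64,"dy":49,"gripper":1,"rz":-0.3}
    - {"dx":64,"dy":49,"gripper":1,"rz":-0.395}
    - {"dx":64,"dy":49,"gripper":1,"rz":-0.395}
    - {"dx":64,"dy":49,"gripper":1,"rz":-0.395}
    - {"dx":64,"dy":49,"gripper":1,"rz":-0.395}
    - {"dx":64,"dy":49,"gripper":1,"rz":-0.395}

```text
invalid input at $.targets[0]: expected keys dx, dy, dz, rx, ry, rz, gripper
```

Call:
jog_arm:
  targets:
    - {"dx":30,"dy":24,"dz":0,"rx":0,"ry":0,"rz":0,"gripper":1}
    - {"dx":60,"dy":49,"dz":0,"rx":0,"ry":0,"rz":0,"gripper":1}
    - {"dx":90,"dy":73,"dz":0,"rx":0,"ry":0,"rz":0,"gripper":1}
    - {"dx":120,"dy":97,"dz":0,"rx":0,"ry":0,"rz":0,"gripper":1}
    - {"dx":150,"dy":122,"dz":0,"rx":0,"ry":0,"rz":0,"gripper":1}
    - {"dx":185,"dy":150,"dz":0,"rx":0,"ry":0,"rz":0,"gripper":1}
    - {"dx":215,"dy":174,"dz":0,"rx":0,"ry":0,"rz":0,"gripper":1}
    - {"dx":250,"dy":203,"dz":0,"rx":0,"ry":0,"rz":0,"gripper":1}
  force: 20

```text
t: 0.87
eef_pos: [0.4002, 0.3536, 0.2223]
ee_rot: [-3.141, -0.0, -0.363]
force: [1.3, 0.1, -0.3]
width: 0.0399
gripper_force: 0.0
```

Call:
jog_arm:
  targets:
    - {"dx":30,"dy":24,"dz":0,"rx":0,"ry":0,"rz":0,"gripper":1}
    - {"dx":60,"dy":49,"dz":0,"rx":0,"ry":0,"rz":0,"gripper":1}
    - {"dx":90,"dy":73,"dz":0,"rx":0,"ry":0,"rz":0,"gripper":1}
    - {"dx":120,"dy":97,"dz":0,"rx":0,"ry":0,"rz":0,"gripper":1}
    - {"dx":150,"dy":122,"dz":0,"rx":0,"ry":0,"rz":0,"gripper":1}
    - {"dx":185,"dy":150,"dz":0,"rx":0,"ry":0,"rz":0,"gripper":1}
    - {"dx":215,"dy":174,"dz":0,"rx":0,"ry":0,"rz":0,"gripper":1}
    - {"dx":250,"dy":203,"dz":0,"rx":0,"ry":0,"rz":0,"gripper":1}

```text
t: 1.53
eef_pos: [0.5599, 0.0782, 0.2223]
ee_rot: [-3.141, -0.0, -0.363]
force: [0.4, 0.5, -0.1]
width: 0.0007
gripper_force: 0.0
```

Call:
jog_arm:
  targets:
    - {"dx":20,"dy":15,"dz":0,"rx":0,"ry":0,"rz":-0.1,"gripper":1}
    - {"dx":40,"dy":30,"dz":0,"rx":0,"ry":0,"rz":-0.2,"gripper":1}
    - {"dx":64,"dy":49,"dz":0,"rx":0,"ry":0,"rz":-0.3,"gripper":1}
    - {"dx":64,"dy":49,"dz":0,"rx":0,"ry":0,"rz":-0.39,"gripper":1}
    - {"dx":64,"dy":49,"dz":0,"rx":0,"ry":0,"rz":-0.39,"gripper":1}
    - {"dx":64,"dy":49,"dz":0,"rx":0,"ry":0,"rz":-0.39,"gripper":1}
    - {"dx":64,"dy":49,"dz":0,"rx":0,"ry":0,"rz":-0.39,"gripper":1}
    - {"dx":64,"dy":49,"dz":0,"rx":0,"ry":0,"rz":-0.39,"gripper":1}

```text
t: 2.2
eef_pos: [0.6014, 0.0122, 0.2223]
ee_rot: [-3.141, -0.0, 0.025]
force: [-0.5, 0.3, 0.1]
width: 0.0003
gripper_force: 0.0
```

Call:
jog_arm:
  targets:
    - {"dx":5,"dy":0,"dz":10,"rx":0,"ry":0,"rz":0,"gripper":1}
    - {"dx":5,"dy":0,"dz":16,"rx":0,"ry":0,"rz":0,"gripper":1}
    - {"dx":-1,"dy":0,"dz":22,"rx":0,"ry":0,"rz":0,"gripper":1}
    - {"dx":-7,"dy":0,"dz":27,"rx":0,"ry":0,"rz":0,"gripper":1}
    - {"dx":-13,"dy":0,"dz":32,"rx":0,"ry":0,"rz":0,"gripper":1}
    - {"dx":-18,"dy":0,"dz":37,"rx":0,"ry":0,"rz":0,"gripper":1}
    - {"dx":-23,"dy":0,"dz":43,"rx":0,"ry":0,"rz":0,"gripper":1}
    - {"dx":-28,"dy":0,"dz":49,"rx":0,"ry":0,"rz":0,"gripper":1}

```text
t: 2.87
eef_pos: [0.5731, 0.0107, 0.1729]
ee_rot: [-3.141, -0.0, 0.026]
force: [0.8, -0.4, -0.0]
width: 0.0001
gripper_force: 0.0
```

Call:
jog_arm:
  targets:
    - {"dx":-5,"dy":0,"dz":6,"rx":0,"ry":0,"rz":0,"gripper":1}
    - {"dx":-9,"dy":0,"dz":12,"rx":0,"ry":0,"rz":0,"gripper":1}
    - {"dx":-13,"dy":0,"dz":18,"rx":0,"ry":0,"rz":0,"gripper":1}
    - {"dx":-17,"dy":0,"dz":25,"rx":0,"ry":0,"rz":0,"gripper":1}
    - {"dx":-20,"dy":0,"dz":32,"rx":0,"ry":0,"rz":0,"gripper":1}
    - {"dx":-23,"dy":0,"dz":39,"rx":0,"ry":0,"rz":0,"gripper":1}
    - {"dx":-25,"dy":0,"dz":45,"rx":0,"ry":0,"rz":0,"gripper":1}
    - {"dx":-27,"dy":0,"dz":49,"rx":0,"ry":0,"rz":0,"gripper":1}

```text
t: 3.53
eef_pos: [0.5462, 0.01, 0.1232]
ee_rot: [3.141, 0.001, 0.026]
force: [-0.2, 0.3, 0.3]
width: 0.0006
gripper_force: 0.0
```

Run:
```python
from h import *
f,w,h=look("scene"); im=f["frame"][:,:,::-1]
cv2.imwrite("pics/s1.png",cv2.resize(im[170:380,240:500],(780,630))[:600])
```

```text
(no output)
```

View pics/s1.png

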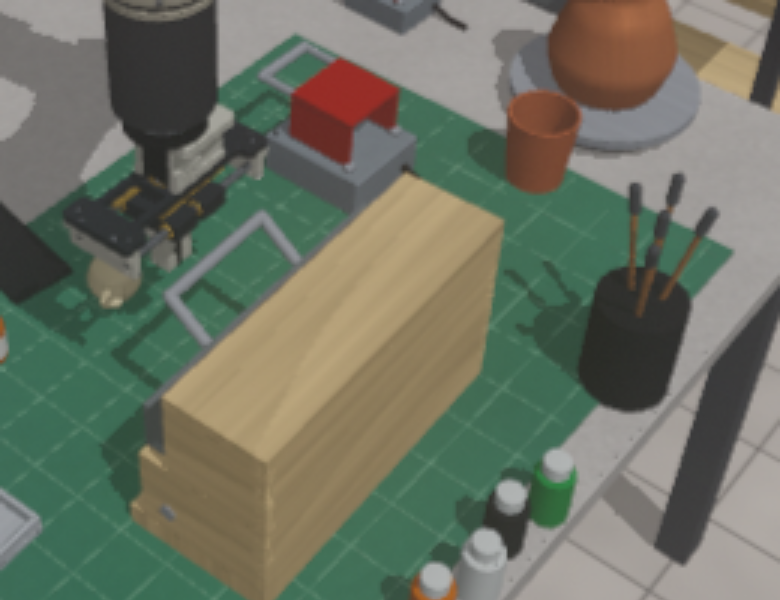

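Call:
jog_arm:
  targets:
    - {"dx":0,"dy":0,"dz":-30,"rx":0,"ry":0,"rz":0,"gripper":1}
    - {"dx":0,"dy":0,"dz":-60,"rx":0,"ry":0,"rz":0,"gripper":1}
    - {"dx":0,"dy":0,"dz":-90,"rx":0,"ry":0,"rz":0,"gripper":1}
    - {"dx":0,"dy":0,"dz":-105,"rx":0,"ry":0,"rz":0,"gripper":1}
    - {"dx":30,"dy":8,"dz":-105,"rx":0,"ry":0,"rz":0,"gripper":1}
    - {"dx":60,"dy":8,"dz":-105,"rx":0,"ry":0,"rz":0,"gripper":1}
    - {"dx":89,"dy":8,"dz":-105,"rx":0,"ry":0,"rz":0,"gripper":1}
    - {"dx":89,"dy":8,"dz":-105,"rx":0,"ry":0,"rz":0,"gripper":1}

```text
t: 4.25
eef_pos: [0.6398, 0.0043, 0.228]
ee_rot: [3.141, -0.0, 0.026]
force: [-1.0, 0.6, -0.0]
width: 0.0007
gripper_force: 0.0
```

Run:
```python
from h import *
print(arm.get_state()["eef_pos"])
f,w,h=look("scene")
# bar points from scene cam: between 0.15<z<0.19, in front of wall
z=w[...,2]; m=(z>.11)&(z<.19)&(abs(w[...,1])<.09)&(w[...,0]>.5)&(w[...,0]<.635)
P=w[m]; print(len(P)); 
for a in np.arange(.57,.635,.005):
    q=P[(P[:,0]>a)&(P[:,0]<a+.005)]; print(round(a,3),len(q), np.round([q[:,2].min(),q[:,2].max(),q[:,1].min(),q[:,1].max()],3) if len(q) else "")
```

```text
[0.63983744 0.00432923 0.22797512]
237
0.57 0 
0.575 0 
0.58 0 
0.585 0 
0.59 0 
0.595 0 
0.6 3 [0.18  0.181 0.01  0.031]
0.605 31 [ 0.174  0.186 -0.063  0.071]
0.61 96 [ 0.17   0.186 -0.069  0.075]
0.615 42 [ 0.163  0.184 -0.065  0.075]
0.62 23 [ 0.164  0.181 -0.067  0.075]
0.625 19 [ 0.162  0.176 -0.066  0.072]
0.63 23 [ 0.149  0.17  -0.065  0.075]
0.635 0
```

Call:
jog_arm:
  targets:
    - {"dx":0,"dy":0,"dz":20,"rx":0,"ry":0,"rz":0,"gripper":1}
    - {"dx":0,"dy":0,"dz":40,"rx":0,"ry":0,"rz":0,"gripper":1}
    - {"dx":0,"dy":0,"dz":40,"rx":0,"ry":0,"rz":0,"gripper":1}
    - {"dx":-4,"dy":0,"dz":40,"rx":0,"ry":0,"rz":0,"gripper":1}
    - {"dx":-8,"dy":0,"dz":40,"rx":0,"ry":0,"rz":0,"gripper":1}
    - {"dx":-11,"dy":0,"dz":40,"rx":0,"ry":0,"rz":0,"gripper":1}
    - {"dx":-13,"dy":0,"dz":40,"rx":0,"ry":0,"rz":0,"gripper":1}
    - {"dx":-13,"dy":0,"dz":40,"rx":0,"ry":0,"rz":0,"gripper":1}

```text
t: 4.97
eef_pos: [0.6227, 0.0041, 0.1905]
ee_rot: [-3.141, -0.002, 0.026]
force: [-0.7, 0.9, 0.2]
width: 0.0002
gripper_force: 0.0
```

Call:
jog_arm:
  targets:
    - {"dx":-11,"dy":0,"dz":4,"rx":0,"ry":0.05,"rz":0,"gripper":1}
    - {"dx":-17,"dy":0,"dz":8,"rx":0,"ry":0.1,"rz":0,"gripper":1}
    - {"dx":-23,"dy":0,"dz":12,"rx":0,"ry":0.15,"rz":0,"gripper":1}
    - {"dx":-29,"dy":0,"dz":17,"rx":0,"ry":0.2,"rz":0,"gripper":1}
    - {"dx":-35,"dy":0,"dz":22,"rx":0,"ry":0.25,"rz":0,"gripper":1}
    - {"dx":-41,"dy":0,"dz":27,"rx":0,"ry":0.3,"rz":0,"gripper":1}
    - {"dx":-46,"dy":0,"dz":33,"rx":0,"ry":0.35,"rz":0,"gripper":1}
    - {"dx":-51,"dy":0,"dz":39,"rx":0,"ry":0.4,"rz":0,"gripper":1}

```text
t: 5.63
eef_pos: [0.573, 0.0044, 0.1527]
ee_rot: [-3.138, -0.407, 0.027]
force: [-0.6, -8.0, 5.8]
width: 0.0005
gripper_force: 2.8
```

Run:
```python
from h import *
f,w,h=look("scene"); im=f["frame"][:,:,::-1]
cv2.imwrite("pics/s2.png",cv2.resize(im[170:380,240:500],(780,630))[:600])
```

```text
(no output)
```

View pics/s2.png

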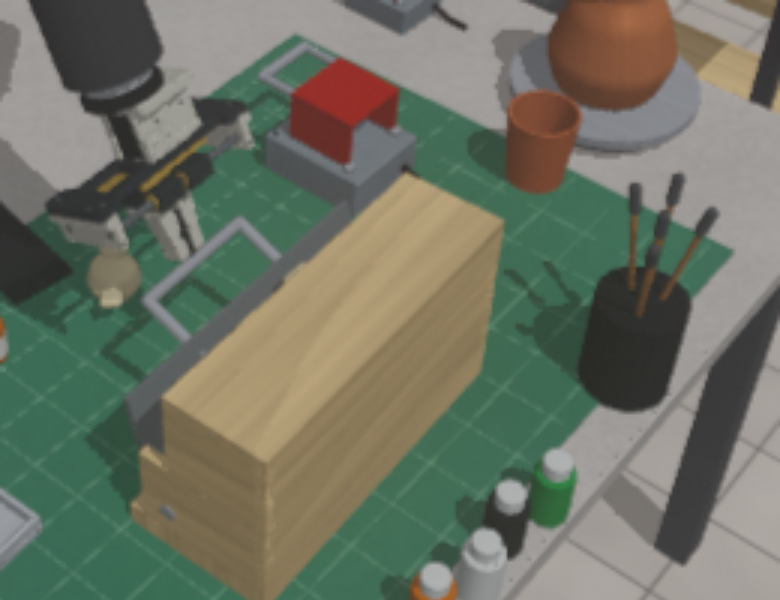

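Run:
```python
from h import *
print(arm.get_state()["eef_pos"])
f,w,h=look("scene")
z=w[...,2]; v,u=np.mgrid[:480,:640]
m=(u>285)&(u<335)&(v>238)&(v<290)&(z>.06)&(w[...,0]>.5)&(w[...,0]<.66)&(abs(w[...,1])<.09)
P=w[m]; print(len(P),rect(P))
for a in np.arange(.54,.64,.005):
    q=P[(P[:,0]>a)&(P[:,0]<a+.005)]; print(round(a,3),len(q), np.round([q[:,2].min(),q[:,2].max(),q[:,1].min(),q[:,1].max()],3) if len(q) else "")
for th in(.1,.15,.2,.25,.3): print(th, .692-.084*np.cos(th)-.125*np.sin(th), .053+.125*np.cos(th)-.084*np.sin(th))
```

```text
[0.56548676 0.00173864 0.14665324]
948 (array([612.9,   1.3]), array([147.3, 126. ]), 68.2)
0.54 6 [ 0.18   0.198 -0.021 -0.017]
0.545 17 [ 0.16   0.21  -0.031  0.005]
0.55 36 [ 0.151  0.218 -0.033  0.016]
0.555 63 [ 0.151  0.222 -0.031  0.022]
0.56 70 [ 0.154  0.238 -0.044  0.019]
0.565 43 [ 0.155  0.237 -0.043  0.019]
0.57 39 [ 0.15   0.24  -0.034  0.017]
0.575 34 [ 0.148  0.237 -0.063  0.072]
0.58 80 [ 0.147  0.163 -0.065  0.074]
0.585 80 [ 0.147  0.164 -0.068  0.071]
0.59 19 [ 0.147  0.16  -0.067  0.075]
0.595 17 [ 0.144  0.154 -0.067  0.074]
0.6 20 [ 0.141  0.155 -0.066  0.075]
0.605 17 [ 0.137  0.149 -0.067  0.072]
0.61 15 [ 0.133  0.15  -0.063  0.079]
0.615 18 [ 0.134  0.146 -0.068  0.069]
0.62 18 [ 0.131  0.142 -0.065  0.076]
0.625 8 [ 0.135  0.142 -0.067  0.07 ]
0.63 13 [ 0.135  0.146 -0.06   0.069]
0.635 75 [ 0.134  0.151 -0.088  0.063]
0.1 0.5959404730357922 0.16898951366141968
0.15 0.5902634628941725 0.16404358161422294
0.2 0.5848407411119529 0.15882009844337006
0.25 0.5796858616694904 0.15333212013645067
0.3 0.5748117090807816 0.1475933637811482
```

```bash
cat >> h.py <<'E'
PV=np.array([.692,.007,.053]); YB=.026
def binp(a,y,b,th):
    """pivot-frame bin-fixed point -> world at tilt th"""
    c,s=np.cos(th),np.sin(th); p=np.array([a*c-b*s,y,b*c+a*s])
    return PV+Rn.from_euler('z',YB).apply(p)
E
python3 - <<'E'
from h import *
r=[np.pi,-.23,.026]
for b in(.165,.122): print(go(binp(-.057,0,b,.23),r))
E
```

```text
(array([ 51. ,  -2.9, -36.7]), array([ 0.002, -0.166,  0.001]))
(array([43.9, -3. ,  5.7]), array([ 0.002, -0.166,  0.001]))
```

Call:
jog_arm:
  targets:
    - {"dx":0,"dy":0,"dz":-30,"rx":0,"ry":0,"rz":0,"gripper":1}
    - {"dx":0,"dy":0,"dz":-55,"rx":0,"ry":0,"rz":0,"gripper":1}
    - {"dx":25,"dy":0,"dz":-55,"rx":0,"ry":-0.08,"rz":0,"gripper":1}
    - {"dx":51,"dy":-3,"dz":-50,"rx":0,"ry":-0.166,"rz":0,"gripper":1}
    - {"dx":51,"dy":-3,"dz":-37,"rx":0,"ry":-0.166,"rz":0,"gripper":1}
    - {"dx":48,"dy":-3,"dz":-20,"rx":0,"ry":-0.166,"rz":0,"gripper":1}
    - {"dx":44,"dy":-3,"dz":4,"rx":0,"ry":-0.166,"rz":0,"gripper":1}
    - {"dx":44,"dy":-3,"dz":4,"rx":0,"ry":-0.166,"rz":0,"gripper":1}

```text
t: 6.4
eef_pos: [0.6127, 0.0065, 0.1598]
ee_rot: [3.141, -0.229, 0.025]
force: [-1.1, -0.1, -0.7]
width: 0.0003
gripper_force: 0.0
```

Run:
```python
from h import *
s=arm.get_state();print(s["force"],s["eef_pos"],s["ee_rot"])
for i,th in enumerate([.25,.3,.35,.4,.45,.5,.55,.6,.65,.7,.73]):
    a=-.066 if i else -.063
    print(th,*go(binp(a-.003*(i>3)-.002*(i>8),0,.122,th),[np.pi,-th,.026]))
```

```text
[-1.10000046 -0.08821404 -0.67061418] [0.61274347 0.00649873 0.15976002] [ 3.14098673 -0.22862694  0.02535383]
0.25 [-12.6   1.6   1.3] [ 0.001  0.021 -0.001]
0.3 [-21.5   1.6   5. ] [ 0.001  0.071 -0.001]
0.35 [-27.3   1.6   8.8] [ 0.001  0.121 -0.001]
0.4 [-32.9   1.6  13. ] [ 0.001  0.171 -0.001]
0.45 [-41.1   1.6  18.1] [ 0.001  0.221 -0.001]
0.5 [-46.2   1.6  22.9] [ 0.001  0.271 -0.001]
0.55 [-51.    1.6  28. ] [ 0.001  0.321 -0.001]
0.6 [-55.6   1.6  33.3] [ 0.001  0.371 -0.   ]
0.65 [-59.9   1.6  38.8] [ 0.001  0.421 -0.   ]
0.7 [-65.7   1.6  45.5] [ 0.001  0.471 -0.   ]
0.73 [-67.9   1.6  49.1] [ 0.001  0.501 -0.   ]
```

Call:
jog_arm:
  targets:
    - {"dx":-13,"dy":0,"dz":1,"rx":0,"ry":0.021,"rz":0,"gripper":1}
    - {"dx":-21,"dy":0,"dz":5,"rx":0,"ry":0.071,"rz":0,"gripper":1}
    - {"dx":-27,"dy":0,"dz":9,"rx":0,"ry":0.121,"rz":0,"gripper":1}
    - {"dx":-33,"dy":0,"dz":13,"rx":0,"ry":0.171,"rz":0,"gripper":1}
    - {"dx":-41,"dy":0,"dz":18,"rx":0,"ry":0.221,"rz":0,"gripper":1}
    - {"dx":-46,"dy":0,"dz":23,"rx":0,"ry":0.271,"rz":0,"gripper":1}
    - {"dx":-51,"dy":0,"dz":28,"rx":0,"ry":0.321,"rz":0,"gripper":1}
    - {"dx":-56,"dy":0,"dz":33,"rx":0,"ry":0.371,"rz":0,"gripper":1}

```text
t: 7.07
eef_pos: [0.6141, -0.0055, 0.1703]
ee_rot: [3.113, -0.526, 0.025]
force: [1.4, -0.6, 1.3]
width: 0.0005
gripper_force: 0.0
```

Call:
jog_arm:
  targets:
    - {"dx":-3,"dy":0,"dz":2,"rx":0,"ry":0.025,"rz":0,"gripper":1}
    - {"dx":-6,"dy":0,"dz":4,"rx":0,"ry":0.05,"rz":0,"gripper":1}
    - {"dx":-10,"dy":0,"dz":6,"rx":0,"ry":0.075,"rz":0,"gripper":1}
    - {"dx":-14,"dy":0,"dz":8,"rx":0,"ry":0.1,"rz":0,"gripper":1}
    - {"dx":-17,"dy":0,"dz":10,"rx":0,"ry":0.12,"rz":0,"gripper":1}
    - {"dx":-17,"dy":0,"dz":10,"rx":0,"ry":0.12,"rz":0,"gripper":1}
    - {"dx":-17,"dy":0,"dz":10,"rx":0,"ry":0.12,"rz":0,"gripper":1}
    - {"dx":-17,"dy":0,"dz":10,"rx":0,"ry":0.12,"rz":0,"gripper":1}

```text
t: 7.73
eef_pos: [0.6088, -0.0019, 0.1936]
ee_rot: [3.106, -0.573, 0.029]
force: [0.0, 0.4, -0.5]
width: 0.0004
gripper_force: 0.0
```

Run:
```python
from h import *
s=arm.get_state();print(s["force"],s["eef_pos"],s["ee_rot"])
f,w,h=look("scene"); im=f["frame"][:,:,::-1]
cv2.imwrite("pics/s3.png",cv2.resize(im[170:380,240:500],(780,630))[:600])
```

```text
[ 0.01432604  0.40712381 -0.50412393] [ 0.60884434 -0.00192185  0.19360257] [ 3.10576283 -0.57337761  0.02850972]
```

View pics/s3.png

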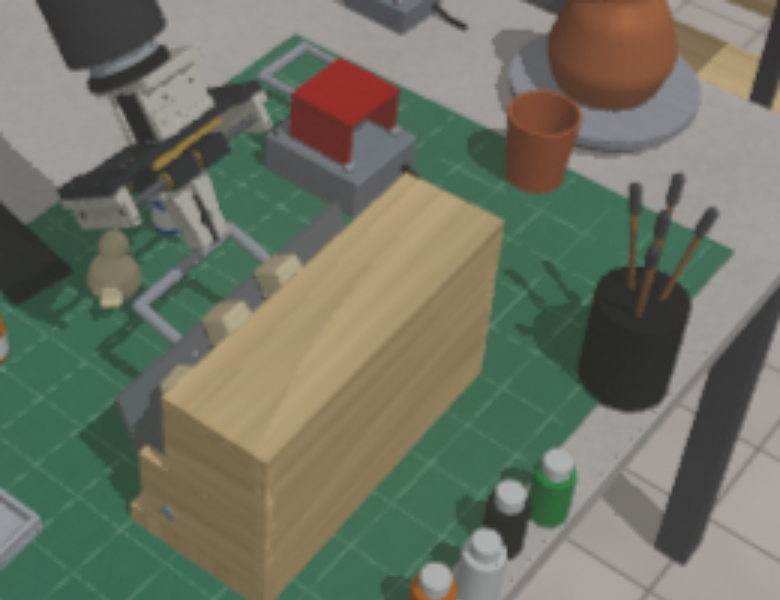

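Run:
```python
from h import *
s=arm.get_state();print(np.round(s["q"],3),s["eef_pos"],s["ee_rot"])
f,w,h=look("scene")
z=w[...,2]; v,u=np.mgrid[:480,:640]
m=(u>283)&(u<335)&(v>240)&(v<292)&(z>.06)&(z<.17)&(w[...,0]>.5)&(w[...,0]<.62)&(w[...,1]<-.02)&(w[...,1]>-.055)
P=w[m]
for a in np.arange(.54,.6,.005):
    q=P[(P[:,0]>a)&(P[:,0]<a+.005)]; print(round(a,3),len(q), np.round([q[:,2].min(),q[:,2].max()],3) if len(q) else "")
for th in(.3,.35,.4,.45,.5): print(th, binp(-.084,0,.125,th))
```

```text
[-0.031 -0.018 -1.016  1.667 -0.003 -0.046] [ 0.60872282 -0.00195643  0.19327517] [ 3.10619853 -0.57285598  0.02787237]
0.54 0 
0.545 0 
0.55 0 
0.555 0 
0.56 0 
0.565 6 [0.142 0.145]
0.57 16 [0.133 0.148]
0.575 27 [0.137 0.149]
0.58 0 
0.585 0 
0.59 0 
0.595 0 
0.3 [0.57485132 0.00395345 0.14759336]
0.35 [0.57027162 0.00383435 0.14161817]
0.4 [0.56599619 0.00372316 0.13542148]
0.45 [0.56203569 0.00362017 0.12901878]
0.5 [0.55840004 0.00352562 0.12242607]
```

Call:
jog_arm:
  targets:
    - {"dx":0,"dy":0,"dz":-20,"rx":0,"ry":0,"rz":0,"gripper":1}
    - {"dx":0,"dy":0,"dz":-40,"rx":0,"ry":-0.1,"rz":0,"gripper":1}
    - {"dx":0,"dy":0,"dz":-40,"rx":0,"ry":-0.2,"rz":0,"gripper":1}
    - {"dx":0,"dy":0,"dz":-40,"rx":0,"ry":-0.3,"rz":0,"gripper":1}
    - {"dx":0,"dy":0,"dz":-40,"rx":0,"ry":-0.4,"rz":0,"gripper":1}
    - {"dx":0,"dy":0,"dz":-40,"rx":0,"ry":-0.4,"rz":0,"gripper":1}
    - {"dx":0,"dy":0,"dz":-40,"rx":0,"ry":-0.4,"rz":0,"gripper":1}
    - {"dx":0,"dy":0,"dz":-40,"rx":0,"ry":-0.4,"rz":0,"gripper":1}

```text
t: 8.5
eef_pos: [0.6636, -0.0686, 0.1983]
ee_rot: [2.999, -0.538, 0.017]
force: [1.6, -2.1, 2.4]
width: 0.0004
gripper_force: 0.0
```

Run:
```python
from h import *
s=arm.get_state();print(np.round(s["q"],3),s["eef_pos"],s["ee_rot"])
```

```text
[ 0.153  0.084 -0.858  1.09  -0.238  0.373] [ 0.66359262 -0.06859197  0.19830089] [ 2.99917689 -0.53797595  0.01704217]
```

Call:
jog_arm:
  targets:
    - {"dx":-10,"dy":0,"dz":-20,"rx":0,"ry":-0.05,"rz":0,"gripper":1}
    - {"dx":-15,"dy":0,"dz":-40,"rx":0,"ry":-0.1,"rz":0,"gripper":1}
    - {"dx":-20,"dy":0,"dz":-60,"rx":0,"ry":-0.2,"rz":0,"gripper":1}
    - {"dx":-20,"dy":0,"dz":-80,"rx":0,"ry":-0.3,"rz":0,"gripper":1}
    - {"dx":-20,"dy":0,"dz":-80,"rx":0,"ry":-0.3,"rz":0,"gripper":1}
    - {"dx":-20,"dy":0,"dz":-80,"rx":0,"ry":-0.3,"rz":0,"gripper":1}
    - {"dx":-20,"dy":0,"dz":-80,"rx":0,"ry":-0.3,"rz":0,"gripper":1}
    - {"dx":-20,"dy":0,"dz":-80,"rx":0,"ry":-0.3,"rz":0,"gripper":1}

```text
t: 9.17
eef_pos: [0.6051, -0.0575, 0.2548]
ee_rot: [3.016, -0.242, -0.025]
force: [-0.3, 0.0, -0.5]
width: 0.0005
gripper_force: 0.0
```

Run:
```python
from h import *
s=arm.get_state();print(np.round(s["q"],3),s["eef_pos"],s["ee_rot"])
```

```text
[ 0.354  0.081 -0.41   0.261 -0.916  1.035] [ 0.6050628  -0.05750322  0.25481925] [ 3.01594478 -0.24223762 -0.02475066]
```

Run:
```python
from h import *
print(go([.572,.004,.215],[np.pi,0,.026]))
```

```text
(array([-43.1, -64. ,  22.5]), array([ 0.131, -0.239, -0.066]))
```

Call:
jog_arm:
  targets:
    - {"dx":-20,"dy":-30,"dz":10,"rx":0.06,"ry":-0.1,"rz":-0.03,"gripper":1}
    - {"dx":-43,"dy":-64,"dz":22,"rx":0.131,"ry":-0.2,"rz":-0.066,"gripper":1}
    - {"dx":-43,"dy":-64,"dz":22,"rx":0.131,"ry":-0.239,"rz":-0.066,"gripper":1}
    - {"dx":-43,"dy":-64,"dz":22,"rx":0.131,"ry":-0.239,"rz":-0.066,"gripper":1}
    - {"dx":-43,"dy":-64,"dz":22,"rx":0.131,"ry":-0.239,"rz":-0.066,"gripper":1}
    - {"dx":-43,"dy":-64,"dz":22,"rx":0.131,"ry":-0.239,"rz":-0.066,"gripper":1}
    - {"dx":-43,"dy":-64,"dz":22,"rx":0.131,"ry":-0.239,"rz":-0.066,"gripper":1}
    - {"dx":-43,"dy":-64,"dz":22,"rx":0.131,"ry":-0.239,"rz":-0.066,"gripper":1}

```text
t: 9.83
eef_pos: [0.5716, 0.0038, 0.217]
ee_rot: [-3.141, -0.001, 0.026]
force: [0.4, -1.2, -0.3]
width: 0.0005
gripper_force: 0.0
```

Run:
```python
from h import *
s=arm.get_state();print(np.round(s["q"],3),s["eef_pos"],s["ee_rot"])
f,w,h=look("scene")
z=w[...,2]; v,u=np.mgrid[:480,:640]
m=(u>278)&(u<335)&(v>235)&(v<295)&(z>.06)&(z<.17)&(w[...,0]>.5)&(w[...,0]<.62)&(abs(w[...,1]-.004)<.055)
P=w[m]
for a in np.arange(.54,.6,.005):
    q=P[(P[:,0]>a)&(P[:,0]<a+.005)]; print(round(a,3),len(q), np.round([q[:,2].min(),q[:,2].max()],3) if len(q) else "")
```

```text
[ 0.349  0.193 -0.229 -0.    -1.148  1.248] [0.57162917 0.00381809 0.2170282 ] [-3.14118607e+00 -6.28597026e-04  2.60343035e-02]
0.54 0 
0.545 0 
0.55 0 
0.555 0 
0.56 1 [0.143 0.143]
0.565 29 [0.134 0.148]
0.57 64 [0.136 0.149]
0.575 55 [0.137 0.149]
0.58 1 [0.143 0.143]
0.585 0 
0.59 0 
0.595 0
```

Call:
jog_arm:
  targets:
    - {"dx":2,"dy":0,"dz":25,"rx":0,"ry":0,"rz":0,"gripper":1}
    - {"dx":2,"dy":0,"dz":46,"rx":0,"ry":0,"rz":0,"gripper":1}
    - {"dx":2,"dy":0,"dz":52,"rx":0,"ry":0,"rz":0,"gripper":1}
    - {"dx":-1,"dy":0,"dz":58,"rx":0,"ry":0,"rz":0,"gripper":1}
    - {"dx":-4,"dy":0,"dz":64,"rx":0,"ry":0,"rz":0,"gripper":1}
    - {"dx":-7,"dy":0,"dz":70,"rx":0,"ry":0,"rz":0,"gripper":1}
    - {"dx":-9,"dy":0,"dz":76,"rx":0,"ry":0,"rz":0,"gripper":1}
    - {"dx":-11,"dy":0,"dz":82,"rx":0,"ry":0,"rz":0,"gripper":1}

```text
t: 10.55
eef_pos: [0.5604, 0.0041, 0.135]
ee_rot: [-3.141, 0.001, 0.027]
force: [-4.4, -0.2, 5.2]
width: 0.0004
gripper_force: 2.4
```

Call:
jog_arm:
  targets:
    - {"dx":-2,"dy":0,"dz":5,"rx":0,"ry":0,"rz":0,"gripper":1}
    - {"dx":-4,"dy":0,"dz":10,"rx":0,"ry":0,"rz":0,"gripper":1}
    - {"dx":-6,"dy":0,"dz":14,"rx":0,"ry":0,"rz":0,"gripper":1}
    - {"dx":-7,"dy":0,"dz":17,"rx":0,"ry":0,"rz":0,"gripper":1}
    - {"dx":-7,"dy":0,"dz":19,"rx":0,"ry":0,"rz":0,"gripper":1}
    - {"dx":-7,"dy":0,"dz":20,"rx":0,"ry":0,"rz":0,"gripper":1}
    - {"dx":-7,"dy":0,"dz":20,"rx":0,"ry":0,"rz":0,"gripper":1}
    - {"dx":-7,"dy":0,"dz":20,"rx":0,"ry":0,"rz":0,"gripper":1}

```text
t: 11.22
eef_pos: [0.5546, 0.0042, 0.1147]
ee_rot: [-3.14, -0.0, 0.026]
force: [0.5, -0.2, -0.0]
width: 0.0001
gripper_force: 0.0
```

Call:
jog_arm:
  targets:
    - {"dx":0,"dy":0,"dz":-30,"rx":0,"ry":0,"rz":0,"gripper":1}
    - {"dx":0,"dy":0,"dz":-70,"rx":0,"ry":0,"rz":0,"gripper":1}
    - {"dx":0,"dy":0,"dz":-110,"rx":0,"ry":0,"rz":0,"gripper":1}
    - {"dx":-30,"dy":0,"dz":-150,"rx":0,"ry":0,"rz":0,"gripper":1}
    - {"dx":-70,"dy":0,"dz":-170,"rx":0,"ry":0,"rz":0,"gripper":1}
    - {"dx":-100,"dy":0,"dz":-170,"rx":0,"ry":0,"rz":0,"gripper":1}
    - {"dx":-100,"dy":0,"dz":-170,"rx":0,"ry":0,"rz":0,"gripper":1}
    - {"dx":-100,"dy":0,"dz":-170,"rx":0,"ry":0,"rz":0,"gripper":1}

```text
t: 11.88
eef_pos: [0.4535, 0.0014, 0.2867]
ee_rot: [-3.139, -0.004, 0.027]
force: [-0.5, -0.5, -0.2]
width: 0.0004
gripper_force: 0.0
```

Run:
```python
from h import *
s=arm.get_state();print(np.round(s["q"],3),s["eef_pos"],s["ee_rot"])
f,w,h=look("scene")
z=w[...,2]; v,u=np.mgrid[:480,:640]
m=(u>270)&(u<340)&(v>235)&(v<310)&(z>.06)&(z<.17)&(w[...,0]>.5)&(w[...,0]<.60)&(abs(w[...,1]-.004)<.055)
P=w[m]
for a in np.arange(.53,.6,.005):
    q=P[(P[:,0]>a)&(P[:,0]<a+.005)]; print(round(a,3),len(q), np.round([q[:,2].min(),q[:,2].max()],3) if len(q) else "")
g,wt,_=look("top")
im=g["frame"][:,:,::-1]
a=cv2.resize(im[165:265,270:420],(600,400),interpolation=cv2.INTER_CUBIC)
b=cv2.resize(f["frame"][200:350,265:415,::-1],(400,400),interpolation=cv2.INTER_CUBIC)
c=np.hstack([a[:, :],b])
cv2.imwrite("pics/both3.png",cv2.resize(c,(800,320)))
```

```text
[ 4.390e-01 -5.900e-02 -3.430e-01 -1.000e-03 -1.282e+00  1.160e+00] [0.45353781 0.00140197 0.28665983] [-3.13854417 -0.00386525  0.0273338 ]
0.53 0 
0.535 0 
0.54 0 
0.545 4 [0.112 0.116]
0.55 28 [0.111 0.119]
0.555 72 [0.109 0.122]
0.56 39 [0.108 0.12 ]
0.565 0 
0.57 0 
0.575 0 
0.58 0 
0.585 0 
0.59 0 
0.595 0
```

View pics/both3.png

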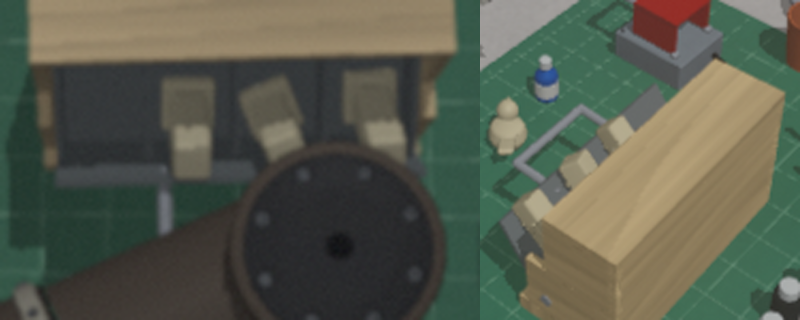

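Call:
jog_arm:
  targets:
    - {"dx":40,"dy":0,"dz":30,"rx":0,"ry":0,"rz":0,"gripper":1}
    - {"dx":80,"dy":0,"dz":60,"rx":0,"ry":0,"rz":0,"gripper":1}
    - {"dx":98,"dy":0,"dz":90,"rx":0,"ry":0,"rz":0,"gripper":1}
    - {"dx":98,"dy":0,"dz":120,"rx":0,"ry":0,"rz":0,"gripper":1}
    - {"dx":98,"dy":0,"dz":135,"rx":0,"ry":0,"rz":0,"gripper":1}
    - {"dx":97,"dy":0,"dz":144,"rx":0,"ry":0,"rz":0,"gripper":1}
    - {"dx":96,"dy":0,"dz":149,"rx":0,"ry":0,"rz":0,"gripper":1}
    - {"dx":95,"dy":0,"dz":154,"rx":0,"ry":0,"rz":0,"gripper":1}

```text
t: 12.65
eef_pos: [0.5497, 0.0039, 0.1304]
ee_rot: [-3.141, 0.001, 0.027]
force: [0.9, 0.6, 0.2]
width: 0.0
gripper_force: 0.0
```

Call:
jog_arm:
  targets:
    - {"dx":-1,"dy":0,"dz":4,"rx":0,"ry":0,"rz":0,"gripper":1}
    - {"dx":-2,"dy":0,"dz":8,"rx":0,"ry":0,"rz":0,"gripper":1}
    - {"dx":-3,"dy":0,"dz":11,"rx":0,"ry":0,"rz":0,"gripper":1}
    - {"dx":-3,"dy":0,"dz":14,"rx":0,"ry":0,"rz":0,"gripper":1}
    - {"dx":-3,"dy":0,"dz":16,"rx":0,"ry":0,"rz":0,"gripper":1}
    - {"dx":-3,"dy":0,"dz":16,"rx":0,"ry":0,"rz":0,"gripper":1}
    - {"dx":-3,"dy":0,"dz":16,"rx":0,"ry":0,"rz":0,"gripper":1}
    - {"dx":-3,"dy":0,"dz":16,"rx":0,"ry":0,"rz":0,"gripper":1}

```text
t: 13.32
eef_pos: [0.5462, 0.0039, 0.1149]
ee_rot: [-3.141, 0.0, 0.027]
force: [-0.2, -0.9, -0.9]
width: 0.0006
gripper_force: 0.0
```

Run:
```python
from h import *
print(arm.tcp_to_tips)
f,w,h=look("scene")
cv2.imwrite("pics/s4.png",cv2.resize(f["frame"][190:340,245:415,::-1],(680,600),interpolation=cv2.INTER_CUBIC))
```

```text
0.022
```

View pics/s4.png

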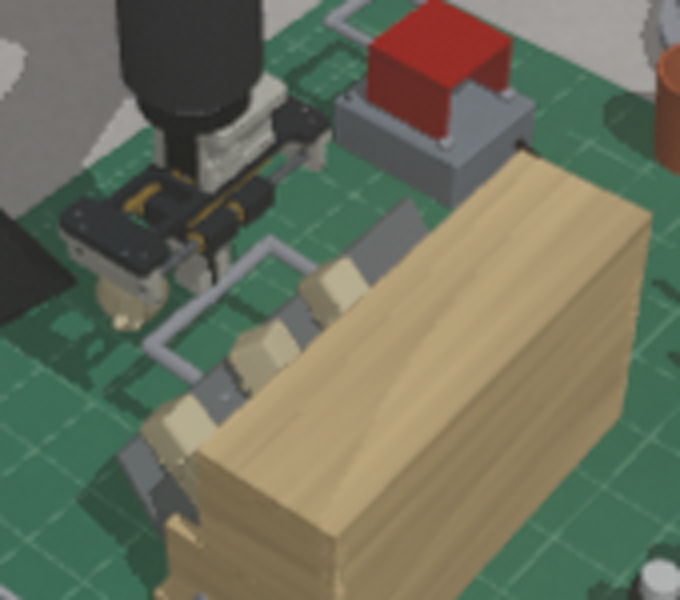

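Call:
jog_arm:
  targets:
    - {"dx":-4,"dy":0,"dz":-20,"rx":0,"ry":0,"rz":0,"gripper":1}
    - {"dx":-4,"dy":0,"dz":-45,"rx":0,"ry":0,"rz":0,"gripper":1}
    - {"dx":14,"dy":0,"dz":-45,"rx":0,"ry":0,"rz":0,"gripper":1}
    - {"dx":14,"dy":0,"dz":-45,"rx":0,"ry":0,"rz":0,"gripper":1}
    - {"dx":14,"dy":0,"dz":-35,"rx":0,"ry":0,"rz":0,"gripper":1}
    - {"dx":14,"dy":0,"dz":-28,"rx":0,"ry":0,"rz":0,"gripper":1}
    - {"dx":14,"dy":0,"dz":-24,"rx":0,"ry":0,"rz":0,"gripper":1}
    - {"dx":13,"dy":0,"dz":-20,"rx":0,"ry":0,"rz":0,"gripper":1}

```text
t: 14.03
eef_pos: [0.5581, 0.0039, 0.1331]
ee_rot: [-3.141, 0.003, 0.026]
force: [-0.3, -0.4, -0.9]
width: 0.0005
gripper_force: 0.0
```

Call:
jog_arm:
  targets:
    - {"dx":0,"dy":0,"dz":4,"rx":0,"ry":0,"rz":0,"gripper":1}
    - {"dx":-1,"dy":0,"dz":8,"rx":0,"ry":0,"rz":0,"gripper":1}
    - {"dx":-2,"dy":0,"dz":11,"rx":0,"ry":0,"rz":0,"gripper":1}
    - {"dx":-2,"dy":0,"dz":14,"rx":0,"ry":0,"rz":0,"gripper":1}
    - {"dx":-3,"dy":0,"dz":16,"rx":0,"ry":0,"rz":0,"gripper":1}
    - {"dx":-3,"dy":0,"dz":16,"rx":0,"ry":0,"rz":0,"gripper":1}
    - {"dx":-3,"dy":0,"dz":16,"rx":0,"ry":0,"rz":0,"gripper":1}
    - {"dx":-3,"dy":0,"dz":16,"rx":0,"ry":0,"rz":0,"gripper":1}

```text
t: 14.7
eef_pos: [0.5563, 0.0042, 0.1189]
ee_rot: [-3.141, 0.0, 0.027]
force: [0.4, -0.4, 0.4]
width: 0.0007
gripper_force: 0.0
```

Call:
jog_arm:
  targets:
    - {"dx":0,"dy":0,"dz":2,"rx":0,"ry":0,"rz":0,"gripper":1}
    - {"dx":0,"dy":0,"dz":4,"rx":0,"ry":0,"rz":0,"gripper":1}
    - {"dx":0,"dy":0,"dz":5,"rx":0,"ry":0,"rz":0,"gripper":1}
    - {"dx":0,"dy":0,"dz":6,"rx":0,"ry":0,"rz":0,"gripper":1}
    - {"dx":0,"dy":0,"dz":7,"rx":0,"ry":0,"rz":0,"gripper":1}
    - {"dx":0,"dy":0,"dz":8,"rx":0,"ry":0,"rz":0,"gripper":1}
    - {"dx":0,"dy":0,"dz":8,"rx":0,"ry":0,"rz":0,"gripper":1}
    - {"dx":0,"dy":0,"dz":8,"rx":0,"ry":0,"rz":0,"gripper":1}

```text
t: 15.37
eef_pos: [0.5562, 0.0042, 0.1106]
ee_rot: [-3.141, 0.001, 0.026]
force: [0.4, -0.4, 0.2]
width: 0.0006
gripper_force: 0.0
```

Run:
```python
from h import *
s=arm.get_state(); print(s["force"],s["eef_pos"])
f,w,h=look("scene")
z=w[...,2]; v,u=np.mgrid[:480,:640]
for y0,y1 in((-.055,-.02),(.03,.06)):
    m=(u>270)&(u<340)&(v>235)&(v<310)&(z>.06)&(z<.13)&(w[...,0]>.5)&(w[...,0]<.60)&(w[...,1]>y0)&(w[...,1]<y1)
    P=w[m]; print(len(P),np.round(np.percentile(P,[5,50,95],axis=0),3).tolist() if len(P) else 0)
cv2.imwrite("pics/s5.png",cv2.resize(f["frame"][220:310,270:370,::-1],(600,540),interpolation=cv2.INTER_CUBIC))
```

```text
[ 0.37491147 -0.42551319  0.21317156] [0.55617677 0.00417041 0.11057823]
48 [[0.552, -0.054, 0.107], [0.558, -0.038, 0.112], [0.563, -0.023, 0.116]]
32 [[0.549, 0.034, 0.105], [0.555, 0.047, 0.112], [0.559, 0.059, 0.116]]
```

View pics/s5.png

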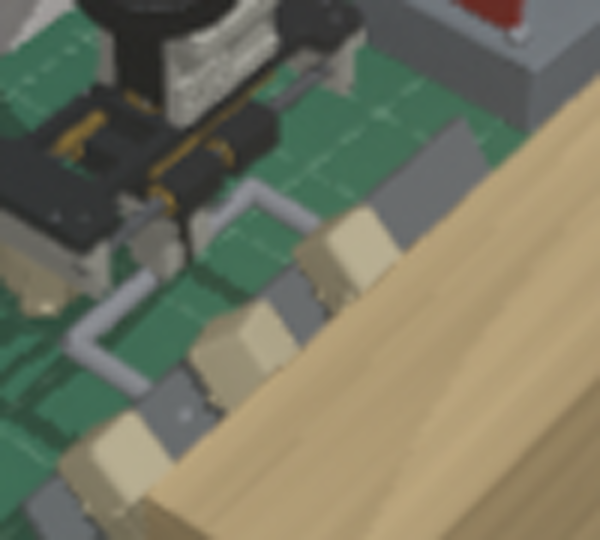

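Call:
jog_arm:
  targets:
    - {"dx":-3,"dy":0,"dz":2,"rx":0,"ry":0,"rz":0,"gripper":1}
    - {"dx":-5,"dy":0,"dz":5,"rx":0,"ry":0,"rz":0,"gripper":1}
    - {"dx":-7,"dy":0,"dz":8,"rx":0,"ry":0,"rz":0,"gripper":1}
    - {"dx":-8,"dy":0,"dz":11,"rx":0,"ry":0,"rz":0,"gripper":1}
    - {"dx":-9,"dy":0,"dz":14,"rx":0,"ry":0,"rz":0,"gripper":1}
    - {"dx":-10,"dy":0,"dz":17,"rx":0,"ry":0,"rz":0,"gripper":1}
    - {"dx":-11,"dy":0,"dz":19,"rx":0,"ry":0,"rz":0,"gripper":1}
    - {"dx":-12,"dy":0,"dz":20,"rx":0,"ry":0,"rz":0,"gripper":1}

```text
t: 16.08
eef_pos: [0.5466, 0.004, 0.0947]
ee_rot: [-3.141, -0.005, 0.029]
force: [-5.7, 0.1, 36.9]
width: 0.0003
gripper_force: 18.6
```

```bash
cat >> h.py <<'E'
def barfit():
    f,w,h=look("scene")
    z=w[...,2]; v,u=np.mgrid[:480,:640]
    for y0,y1 in((-.055,-.02),(.03,.06)):
        m=(u>265)&(u<340)&(v>235)&(v<315)&(z>.06)&(z<.13)&(w[...,0]>.5)&(w[...,0]<.60)&(w[...,1]>y0)&(w[...,1]<y1)
        P=w[m]; print(len(P),np.round(np.percentile(P,[5,50,95],axis=0),3).tolist() if len(P) else 0)
    return f
E
python3 -c "
from h import *
barfit(); print(arm.get_state()['force'])"
```

```text
45 [[0.547, -0.049, 0.092], [0.553, -0.038, 0.098], [0.558, -0.023, 0.101]]
34 [[0.545, 0.034, 0.092], [0.55, 0.045, 0.097], [0.557, 0.058, 0.102]]
[-6.95856889 -0.27188111 32.12355002]
```

Call:
jog_arm:
  targets:
    - {"dx":2,"dy":0,"dz":-4,"rx":0,"ry":0,"rz":0,"gripper":1}
    - {"dx":6,"dy":0,"dz":-8,"rx":0,"ry":0,"rz":0,"gripper":1}
    - {"dx":9,"dy":0,"dz":-14,"rx":0,"ry":0,"rz":0,"gripper":1}
    - {"dx":10,"dy":0,"dz":-40,"rx":0,"ry":0,"rz":0,"gripper":1}
    - {"dx":10,"dy":0,"dz":-80,"rx":0,"ry":0,"rz":0,"gripper":1}
    - {"dx":5,"dy":0,"dz":-120,"rx":0,"ry":0,"rz":0,"gripper":1}
    - {"dx":-30,"dy":0,"dz":-150,"rx":0,"ry":0,"rz":0,"gripper":0.4}
    - {"dx":-70,"dy":0,"dz":-160,"rx":0,"ry":0,"rz":0,"gripper":0.4}

```text
t: 16.8
eef_pos: [0.4801, 0.0023, 0.2529]
ee_rot: [-3.141, -0.003, 0.026]
force: [-0.3, 1.3, 1.2]
width: 0.0087
gripper_force: 0.0
```

Run:
```python
from h import *
s=arm.get_state(); print(s["force"],s["eef_pos"],s["width"])
f=barfit()
for th in (.6,.65,.7):print(th,binp(-.085,0,.125,th))
w=cloud(f);h=cv2.cvtColor(f["frame"],cv2.COLOR_RGB2HSV)
np.save("/tmp/w.npy",w)
# cast cream: near roof front, not roof
z=w[...,2];m=(w[...,0]>.58)&(w[...,0]<.688)&(z>.11)&(z<.2)&(abs(w[...,1])<.17)&(h[...,1]>30)
n,l,st,c=cv2.connectedComponentsWithStats(m.astype(np.uint8))
for i in range(1,n):
    if st[i,4]>40:
        P=w[l==i]; print(st[i],np.round(np.percentile(P,[2,50,98],axis=0),3).tolist())
cv2.imwrite("pics/s6.png",cv2.resize(f["frame"][220:320,280:380,::-1],(600,600),interpolation=cv2.INTER_CUBIC))
```

```text
[-0.34490441  1.33077957  1.1947714 ] [0.48008957 0.00228781 0.25291334] 0.00872132529595606
48 [[0.546, -0.054, 0.091], [0.553, -0.038, 0.097], [0.557, -0.023, 0.1]]
37 [[0.544, 0.031, 0.093], [0.55, 0.044, 0.098], [0.564, 0.057, 0.108]]
0.6 [0.55131373 0.00334133 0.10817234]
0.65 [0.54873301 0.00327422 0.10106963]
0.7 [0.54651039 0.00321642 0.09384677]
[317 255  19  18 196] [[0.602, 0.029, 0.112], [0.629, 0.038, 0.132], [0.646, 0.061, 0.146]]
[299 271  20  18 215] [[0.609, -0.052, 0.113], [0.633, -0.04, 0.132], [0.649, -0.014, 0.148]]
[278 289  20  23 253] [[0.611, -0.134, 0.112], [0.637, -0.126, 0.131], [0.661, -0.102, 0.146]]
```

View pics/s6.png

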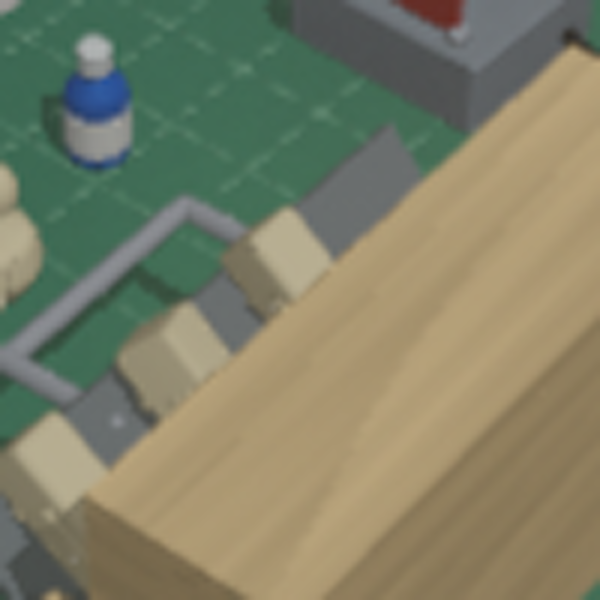

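```bash
cat >> h.py <<'E'
TH=.69
def tobin(w,th=TH):
    p=Rn.from_euler('z',-YB).apply(w-PV); c,s=np.cos(th),np.sin(th)
    return np.stack([p[:,0]*c+p[:,2]*s,p[:,1],-p[:,0]*s+p[:,2]*c],-1)
def casts():
    out=[]
    for n in("top","scene"):
        f,w,h=look(n); m=(w[...,0]>.55)&(w[...,0]<.69)&(w[...,2]>.08)&(w[...,2]<.19)&(abs(w[...,1])<.17)&(h[...,1]>30)&(h[...,0]<40)
        B=tobin(w[m])
        for k in range(4):
            yc=(1.5-k)*.0775; s=B[(abs(B[:,1]-yc)<.036)&(B[:,2]>.07)&(B[:,2]<.13)]
            t=s[s[:,2]>.108]
            if len(t)>20: print(n,k+1,len(s),len(t),"bmed",round(np.median(t[:,2]),4),rect(t),"a",np.round(np.percentile(t[:,0],[3,97]),3),"y",np.round(np.percentile(t[:,1],[3,97]),3))
E
python3 -c "
from h import *
casts()"
```

```text
top 2 248 123 bmed 0.1141 (array([-8.2, 41.8]), array([36.5, 29.9]), 0.5) a [-0.025  0.007] y [0.027 0.056]
scene 2 215 56 bmed 0.1123 (array([-8.5, 37.9]), array([38.8, 26.7]), 10.2) a [-0.025  0.008] y [0.026 0.053]
scene 3 226 60 bmed 0.1123 (array([ -3.1, -40.1]), array([34.9, 29.6]), 26.6) a [-0.018  0.013] y [-0.054 -0.022]
scene 4 268 61 bmed 0.1122 (array([  -5.4, -123.3]), array([31.8, 29.1]), 5.9) a [-0.02  0.01] y [-0.137 -0.108]
```

```bash
cat >> h.py <<'E'
def gpose(a,y,psi,b,T=.15,th=TH):
    """TCP position and rotation to grip a cast at bin a,y, yaw psi(rad), height b(from pivot)"""
    Rb=Rn.from_euler('z',YB)*Rn.from_euler('y',-th)
    yc=-Rb.apply([-np.sin(psi),np.cos(psi),0])
    z=Rn.from_euler('z',YB).apply([np.sin(T),0,-np.cos(T)]); z-=yc*(z@yc); z/=np.linalg.norm(z)
    R=Rn.from_matrix(np.stack([np.cross(yc,z),yc,z],1))
    return binp(a,y,b,th)-.003*z,R
def rel(p,R):
    s=arm.get_state(); R0=Rn.from_euler('xyz',s["ee_rot"])
    return np.round(R0.inv().apply(p-s["eef_pos"])*1000,1),np.round((R0.inv()*R).as_rotvec(),3)
E
python3 - <<'E'
from h import *
p,R=gpose(-.006,.0405,0,.095)
z=R.as_matrix()[:,2]; print(p,R.as_euler('xyz'))
print("pre",*rel(p-.07*z,R)); print("grasp",*rel(p,R))
# lift from grasp in tool axes
l=Rn.from_euler('z',YB).apply([-np.sin(TH),0,np.cos(TH)]); print("lift130",R.inv().apply(l)*130)
E
```

```text
[0.62542245 0.04578229 0.12541546] [ 3.14159265 -0.15        0.026     ]
pre [139.4 -39.6  57.7] [-0.003  0.147  0.001]
grasp [149.7 -39.4 126.9] [-0.003  0.147  0.001]
lift130 [-6.68376789e+01 -2.75606696e-16 -1.11502129e+02]
```

Call:
jog_arm:
  targets:
    - {"dx":35,"dy":-10,"dz":10,"rx":0,"ry":0.05,"rz":0,"gripper":0.43}
    - {"dx":70,"dy":-20,"dz":20,"rx":0,"ry":0.1,"rz":0,"gripper":0.43}
    - {"dx":105,"dy":-30,"dz":40,"rx":0,"ry":0.147,"rz":0,"gripper":0.43}
    - {"dx":139,"dy":-40,"dz":58,"rx":0,"ry":0.147,"rz":0,"gripper":0.43}
    - {"dx":139,"dy":-40,"dz":58,"rx":0,"ry":0.147,"rz":0,"gripper":0.43}
    - {"dx":139,"dy":-40,"dz":58,"rx":0,"ry":0.147,"rz":0,"gripper":0.43}
    - {"dx":139,"dy":-40,"dz":58,"rx":0,"ry":0.147,"rz":0,"gripper":0.43}
    - {"dx":139,"dy":-40,"dz":58,"rx":0,"ry":0.147,"rz":0,"gripper":0.43}
  force: 25

```text
t: 17.62
eef_pos: [0.6154, 0.0454, 0.1918]
ee_rot: [-3.141, -0.146, 0.026]
force: [-0.5, 0.3, 0.3]
width: 0.05
gripper_force: 0.0
```

Run:
```python
from h import *
s=arm.get_state(); print(np.round(s["q"],2))
p,R=gpose(-.006,.0405,0,.095)
print("grasp",*rel(p,R)); casts()
```

```text
[ 0.43  0.2  -0.32  0.07 -0.92  1.13]
grasp [ 0.2 -0.1 67.2] [-0.001  0.004  0.   ]
top 4 262 118 bmed 0.1134 (array([  -5.7, -121.4]), array([30.1, 37.3]), 85.3) a [-0.022  0.01 ] y [-0.136 -0.108]
scene 2 213 53 bmed 0.1127 (array([-7.7, 41.1]), array([32.7, 34.8]), 86.2) a [-0.023  0.009] y [0.024 0.051]
scene 3 223 60 bmed 0.1121 (array([ -2.5, -38.2]), array([34.6, 29.5]), 23.3) a [-0.018  0.014] y [-0.055 -0.022]
scene 4 265 59 bmed 0.1119 (array([  -3.9, -121. ]), array([32.9, 34.1]), 7.6) a [-0.02   0.011] y [-0.137 -0.109]
```

Call:
jog_arm:
  targets:
    - {"dx":0,"dy":0,"dz":25,"rx":0,"ry":0,"rz":0,"gripper":0.43}
    - {"dx":0,"dy":0,"dz":50,"rx":0,"ry":0,"rz":0,"gripper":0.43}
    - {"dx":0,"dy":0,"dz":67,"rx":0,"ry":0,"rz":0,"gripper":0.43}
    - {"dx":0,"dy":0,"dz":67,"rx":0,"ry":0,"rz":0,"gripper":1}
    - {"dx":0,"dy":0,"dz":67,"rx":0,"ry":0,"rz":0,"gripper":1}
    - {"dx":0,"dy":0,"dz":67,"rx":0,"ry":0,"rz":0,"gripper":1}
    - {"dx":0,"dy":0,"dz":67,"rx":0,"ry":0,"rz":0,"gripper":1}
    - {"dx":0,"dy":0,"dz":67,"rx":0,"ry":0,"rz":0,"gripper":1}
  force: 25

```text
t: 18.38
eef_pos: [0.626, 0.0462, 0.1274]
ee_rot: [-3.14, -0.149, 0.026]
force: [-1.3, -0.6, 5.1]
width: 0.0318
gripper_force: 25.0
```

Call:
jog_arm:
  targets:
    - {"dx":-6,"dy":0,"dz":-12,"rx":0,"ry":0,"rz":0,"gripper":1}
    - {"dx":-16,"dy":0,"dz":-28,"rx":0,"ry":0,"rz":0,"gripper":1}
    - {"dx":-26,"dy":0,"dz":-45,"rx":0,"ry":0,"rz":0,"gripper":1}
    - {"dx":-37,"dy":0,"dz":-63,"rx":0,"ry":0,"rz":0,"gripper":1}
    - {"dx":-48,"dy":0,"dz":-80,"rx":0,"ry":0,"rz":0,"gripper":1}
    - {"dx":-58,"dy":0,"dz":-98,"rx":0,"ry":0,"rz":0,"gripper":1}
    - {"dx":-67,"dy":0,"dz":-112,"rx":0,"ry":0,"rz":0,"gripper":1}
    - {"dx":-70,"dy":0,"dz":-120,"rx":0,"ry":0,"rz":0,"gripper":1}

```text
t: 19.05
eef_pos: [0.5373, 0.0435, 0.2365]
ee_rot: [-3.139, -0.149, 0.026]
force: [0.4, -0.7, -1.9]
width: 0.0318
gripper_force: 25.0
```

```bash
cat >> h.py <<'E'
def tray():
    f,w,h=look("top"); z=w[...,2]
    m=(w[...,0]>.33)&(w[...,0]<.68)&(w[...,1]<-.19)&(w[...,1]>-.5)&(z>.015)&(z<.034)&(h[...,1]<70)
    n,l,st,c=cv2.connectedComponentsWithStats(cv2.dilate(m.astype(np.uint8),np.ones((3,3))))
    i=1+np.argmax(st[1:,4]); P=w[(l==i)&m]; print("tray",len(P),rect(P),np.round(np.percentile(P,[1,99],axis=0),3).tolist())
E
python3 - <<'E'
from h import *
s=arm.get_state(); print(s["eef_pos"],s["width"],np.round(s["q"],2))
tray()
p=np.array([.44,-.335,.20])
print(go(p,[np.pi,.55,0.026]),go(p,[np.pi,.55,-.4]))
E
```

```text
[0.53730446 0.04351418 0.23650745] 0.0318267016357177 [ 0.49  0.03 -0.41  0.08 -1.    1.07]
tray 734 (array([ 503.7, -335.5]), array([210.9, 212.3]), 2.2) [[0.396, -0.442, 0.015], [0.609, -0.228, 0.031]]
(array([-112.4,  376. ,   19.9]), array([-0.003, -0.7  ,  0.002])) (array([-112.4,  376. ,   19.9]), array([ 0.084, -0.689,  0.428]))
```

Call:
jog_arm:
  targets:
    - {"dx":-8,"dy":30,"dz":0,"rx":0,"ry":-0.05,"rz":0,"gripper":1}
    - {"dx":-16,"dy":65,"dz":0,"rx":0,"ry":-0.13,"rz":0,"gripper":1}
    - {"dx":-24,"dy":100,"dz":0,"rx":0,"ry":-0.21,"rz":0,"gripper":1}
    - {"dx":-36,"dy":135,"dz":0,"rx":0,"ry":-0.29,"rz":0,"gripper":1}
    - {"dx":-48,"dy":170,"dz":0,"rx":0,"ry":-0.37,"rz":0,"gripper":1}
    - {"dx":-60,"dy":205,"dz":0,"rx":0,"ry":-0.45,"rz":0,"gripper":1}
    - {"dx":-72,"dy":240,"dz":0,"rx":0,"ry":-0.52,"rz":0,"gripper":1}
    - {"dx":-80,"dy":265,"dz":0,"rx":0,"ry":-0.6,"rz":0,"gripper":1}

```text
t: 19.77
eef_pos: [0.4657, -0.226, 0.2218]
ee_rot: [-3.14, 0.457, 0.026]
force: [0.6, 0.4, -0.6]
width: 0.0316
gripper_force: 25.0
```

Run:
```python
from h import *
s=arm.get_state(); print(s["eef_pos"],s["ee_rot"],s["width"],np.round(s["q"],2))
# cast yaw 0; axis lean = T+TH with T=-pitch. grasp height above underside .089
for zz in (.16,.009+.089+.004):
    print(go([.441,-.335,zz],[np.pi,.56,0.026]))
```

```text
[ 0.46569594 -0.22600787  0.22175797] [-3.13978034  0.45690579  0.02571812] 0.031594564665907966 [-0.05  0.38 -0.06  0.03 -1.59  1.64]
(array([  2.6, 108.4,  67.4]), array([-0.002, -0.103, -0.   ]))
(array([ 28.2, 108.5, 119.4]), array([-0.002, -0.103, -0.   ]))
```

Call:
jog_arm:
  targets:
    - {"dx":0,"dy":35,"dz":10,"rx":0,"ry":-0.03,"rz":0,"gripper":1}
    - {"dx":3,"dy":70,"dz":30,"rx":0,"ry":-0.06,"rz":0,"gripper":1}
    - {"dx":5,"dy":111,"dz":55,"rx":0,"ry":-0.1,"rz":0,"gripper":1}
    - {"dx":7,"dy":111,"dz":68,"rx":0,"ry":-0.1,"rz":0,"gripper":1}
    - {"dx":19,"dy":111,"dz":90,"rx":0,"ry":-0.1,"rz":0,"gripper":1}
    - {"dx":27,"dy":111,"dz":107,"rx":0,"ry":-0.1,"rz":0,"gripper":1}
    - {"dx":31,"dy":111,"dz":114,"rx":0,"ry":-0.1,"rz":0,"gripper":1}
    - {"dx":31,"dy":111,"dz":114,"rx":0,"ry":-0.1,"rz":0,"gripper":1}

```text
t: 20.43
eef_pos: [0.4465, -0.3349, 0.1041]
ee_rot: [-3.139, 0.557, 0.028]
force: [0.3, 0.1, -0.7]
width: 0.0318
gripper_force: 25.0
```

Run:
```python
from h import *
s=arm.get_state(); print(s["eef_pos"],s["ee_rot"],s["force"],s["width"]); print(go([.4455,-.338,.103],[np.pi,.56,0.026]))
tray()
```

```text
[ 0.44654319 -0.33485514  0.1041215 ] [-3.13949345  0.55738979  0.02755036] [ 0.33655476  0.08085713 -0.74632257] 0.03182583031413875
(array([-0.4,  3.1,  1.5]), array([-0.001, -0.003,  0.001]))
tray 154 (array([ 433.9, -389.6]), array([ 67.1, 108.2]), 2.7) [[0.399, -0.443, 0.015], [0.469, -0.34, 0.032]]
```

Call:
jog_arm:
  targets:
    - {"dx":1,"dy":0,"dz":2,"rx":0,"ry":0,"rz":0,"gripper":1}
    - {"dx":1,"dy":0,"dz":2,"rx":0,"ry":0,"rz":0,"gripper":0.43}
    - {"dx":1,"dy":0,"dz":2,"rx":0,"ry":0,"rz":0,"gripper":0.43}
    - {"dx":1,"dy":0,"dz":2,"rx":0,"ry":0,"rz":0,"gripper":0.43}
    - {"dx":1,"dy":0,"dz":2,"rx":0,"ry":0,"rz":0,"gripper":0.43}
    - {"dx":0,"dy":0,"dz":-25,"rx":0,"ry":0,"rz":0,"gripper":0.43}
    - {"dx":0,"dy":0,"dz":-60,"rx":0,"ry":0,"rz":0,"gripper":0.43}
    - {"dx":0,"dy":0,"dz":-100,"rx":0,"ry":0,"rz":0,"gripper":0.43}

```text
t: 21.15
eef_pos: [0.4991, -0.3333, 0.1916]
ee_rot: [-3.139, 0.556, 0.027]
force: [2.0, -1.0, -0.2]
width: 0.0495
gripper_force: 0.0
```

Run:
```python
from h import *
s=arm.get_state(); print(s["eef_pos"],s["width"])
p,R=gpose(-.001,-.0395,.43,.095,.15)
z=R.as_matrix()[:,2]; print(p,R.as_euler('xyz'),z)
print("pre",*rel(p-.07*z+[0,0,.03],R))
f,w,h=look("scene"); m=(w[...,0]>.40)&(w[...,0]<.6)&(w[...,1]<-.23)&(w[...,1]>-.44)&(w[...,2]>.05)&(w[...,2]<.13)
P=w[m]; print(len(P),np.round(np.percentile(P,[2,50,98],axis=0),3).tolist())
```

```text
[ 0.49908226 -0.33326787  0.19162842] 0.04951295359603137
[ 0.63111935 -0.03349805  0.12849404] [ 2.87032031 -0.13951798  0.40463467] [ 0.22865115 -0.19357316 -0.95406922]
pre [  88.  -310.3  -93.6] [-0.339  0.735 -0.283]
233 [[0.452, -0.351, 0.051], [0.478, -0.34, 0.079], [0.482, -0.32, 0.111]]
```

Run:
```python
from h import *
casts()
f,w,h=look("top")
m=(w[...,0]>.40)&(w[...,0]<.6)&(w[...,1]<-.24)&(w[...,1]>-.43)&(w[...,2]>.1)&(w[...,2]<.125)
P=w[m]; print(len(P), rect(P) if len(P) else 0)
im=f["frame"][:,:,::-1]; cv2.imwrite("pics/t7.png",cv2.resize(im[170:320,280:510],(782,510),interpolation=cv2.INTER_CUBIC))
```

```text
top 3 237 131 bmed 0.113 (array([ -4.6, -38.2]), array([35.5, 31.2]), 22.1) a [-0.021  0.013] y [-0.054 -0.021]
top 4 208 86 bmed 0.1129 (array([  -6.1, -120.3]), array([26.6, 36.9]), 86.6) a [-0.023  0.01 ] y [-0.133 -0.108]
scene 3 227 61 bmed 0.1122 (array([ -3.3, -39.9]), array([35.1, 30.8]), 25.3) a [-0.019  0.014] y [-0.054 -0.023]
scene 4 265 61 bmed 0.1121 (array([  -4. , -121.9]), array([29.7, 33.4]), 5.3) a [-0.018  0.01 ] y [-0.138 -0.11 ]
170 (array([ 462.1, -333.4]), array([31.7, 34.9]), 90.0)
```

View pics/t7.png

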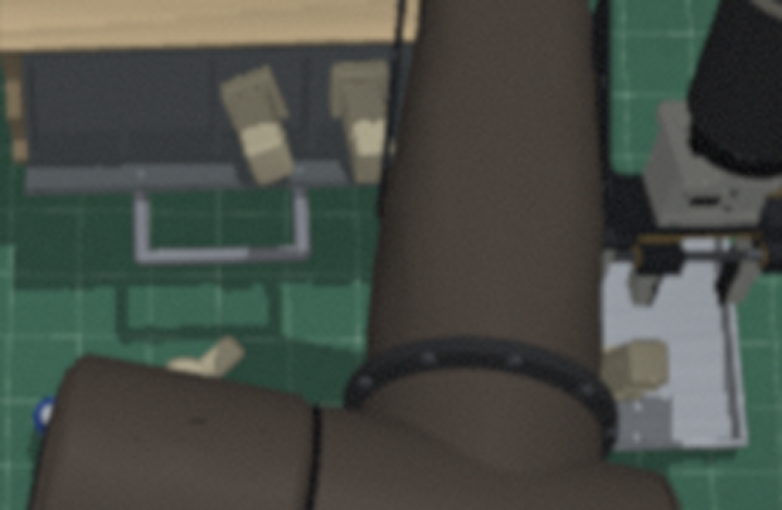

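Run:
```python
from h import *
print("mid",*go([.56,-.14,.26],[np.pi,.1,.2]))
p,R=gpose(-.002,-.038,.41,.095,.15)
z=R.as_matrix()[:,2]; pre=p-.075*z; print(pre,R.as_euler('xyz'))
R1=Rn.from_euler('xyz',[np.pi,.1,.2]); print("pre",R1.inv().apply(pre-[.56,-.14,.26])*1000,(R1.inv()*R).as_rotvec())
```

```text
mid [  19.3 -191.8  -91.8] [-0.056  0.45  -0.165]
[ 0.61368185 -0.01806617  0.19964803] [ 2.88244757 -0.14048656  0.38654088]
pre [  82.4775828  -108.83833718   52.37962844] [-0.25335623  0.26264175 -0.15481913]
```

Call:
jog_arm:
  targets:
    - {"dx":0,"dy":-15,"dz":-30,"rx":0,"ry":0.05,"rz":0,"gripper":0.43}
    - {"dx":5,"dy":-45,"dz":-55,"rx":-0.01,"ry":0.12,"rz":-0.03,"gripper":0.43}
    - {"dx":10,"dy":-80,"dz":-75,"rx":-0.02,"ry":0.2,"rz":-0.07,"gripper":0.43}
    - {"dx":15,"dy":-115,"dz":-90,"rx":-0.03,"ry":0.28,"rz":-0.1,"gripper":0.43}
    - {"dx":19,"dy":-150,"dz":-92,"rx":-0.04,"ry":0.36,"rz":-0.13,"gripper":0.43}
    - {"dx":19,"dy":-180,"dz":-92,"rx":-0.056,"ry":0.45,"rz":-0.165,"gripper":0.43}
    - {"dx":19,"dy":-192,"dz":-92,"rx":-0.056,"ry":0.45,"rz":-0.165,"gripper":0.43}
    - {"dx":19,"dy":-192,"dz":-92,"rx":-0.056,"ry":0.45,"rz":-0.165,"gripper":0.43}

```text
t: 22.02
eef_pos: [0.5574, -0.1376, 0.2602]
ee_rot: [-3.14, 0.101, 0.202]
force: [0.6, -0.0, -0.3]
width: 0.0499
gripper_force: 0.0
```

Call:
jog_arm:
  targets:
    - {"dx":20,"dy":-27,"dz":0,"rx":-0.05,"ry":0.05,"rz":-0.03,"gripper":0.43}
    - {"dx":40,"dy":-55,"dz":10,"rx":-0.1,"ry":0.1,"rz":-0.06,"gripper":0.43}
    - {"dx":60,"dy":-82,"dz":30,"rx":-0.15,"ry":0.16,"rz":-0.09,"gripper":0.43}
    - {"dx":82,"dy":-109,"dz":50,"rx":-0.2,"ry":0.21,"rz":-0.12,"gripper":0.43}
    - {"dx":82,"dy":-109,"dz":52,"rx":-0.253,"ry":0.263,"rz":-0.155,"gripper":0.43}
    - {"dx":82,"dy":-109,"dz":52,"rx":-0.253,"ry":0.263,"rz":-0.155,"gripper":0.43}
    - {"dx":82,"dy":-109,"dz":52,"rx":-0.253,"ry":0.263,"rz":-0.155,"gripper":0.43}
    - {"dx":82,"dy":-109,"dz":52,"rx":-0.253,"ry":0.263,"rz":-0.155,"gripper":0.43}

```text
t: 22.68
eef_pos: [0.6128, -0.0183, 0.1994]
ee_rot: [2.885, -0.138, 0.385]
force: [0.8, -0.3, 0.7]
width: 0.05
gripper_force: 0.0
```

Run:
```python
from h import *
s=arm.get_state(); print(s["eef_pos"],np.round(s["q"],2))
p,R=gpose(-.002,-.038,.41,.095,.15); print(rel(p,R))
l=Rn.from_euler('z',YB).apply([-np.sin(TH),0,np.cos(TH)]); print("lift130",R.inv().apply(l)*130)
```

```text
[ 0.61278145 -0.01830905  0.19940192] [ 0.44  0.15 -0.5   0.36 -0.83  1.26]
(array([ 1.2,  0.3, 74.9]), array([-0.002,  0.003, -0.001]))
lift130 [-6.26275172e+01  3.91541520e-15 -1.13920122e+02]
```

Call:
jog_arm:
  targets:
    - {"dx":1,"dy":0,"dz":25,"rx":0,"ry":0,"rz":0,"gripper":0.43}
    - {"dx":1,"dy":0,"dz":50,"rx":0,"ry":0,"rz":0,"gripper":0.43}
    - {"dx":1,"dy":0,"dz":75,"rx":0,"ry":0,"rz":0,"gripper":0.43}
    - {"dx":1,"dy":0,"dz":75,"rx":0,"ry":0,"rz":0,"gripper":1}
    - {"dx":1,"dy":0,"dz":75,"rx":0,"ry":0,"rz":0,"gripper":1}
    - {"dx":1,"dy":0,"dz":75,"rx":0,"ry":0,"rz":0,"gripper":1}
    - {"dx":1,"dy":0,"dz":75,"rx":0,"ry":0,"rz":0,"gripper":1}
    - {"dx":1,"dy":0,"dz":75,"rx":0,"ry":0,"rz":0,"gripper":1}
  force: 25

```text
t: 23.35
eef_pos: [0.6306, -0.0312, 0.1292]
ee_rot: [2.884, -0.141, 0.386]
force: [-0.2, -1.3, -0.7]
width: 0.0314
gripper_force: 24.9
```

Call:
jog_arm:
  targets:
    - {"dx":-5,"dy":0,"dz":-12,"rx":0,"ry":0,"rz":0,"gripper":1}
    - {"dx":-15,"dy":0,"dz":-29,"rx":0,"ry":0,"rz":0,"gripper":1}
    - {"dx":-24,"dy":0,"dz":-46,"rx":0,"ry":0,"rz":0,"gripper":1}
    - {"dx":-34,"dy":0,"dz":-64,"rx":0,"ry":0,"rz":0,"gripper":1}
    - {"dx":-45,"dy":0,"dz":-82,"rx":0,"ry":0,"rz":0,"gripper":1}
    - {"dx":-55,"dy":0,"dz":-100,"rx":0,"ry":0,"rz":0,"gripper":1}
    - {"dx":-63,"dy":0,"dz":-114,"rx":0,"ry":0,"rz":0,"gripper":1}
    - {"dx":-66,"dy":0,"dz":-122,"rx":0,"ry":0,"rz":0,"gripper":1}

```text
t: 24.02
eef_pos: [0.5414, -0.0332, 0.2382]
ee_rot: [2.885, -0.142, 0.386]
force: [0.5, -0.2, -1.5]
width: 0.0317
gripper_force: 24.9
```

```bash
cat >> h.py <<'E'
def place(x,y,yaw,psi,a_off=.002,h=.089,T=.15,zf=.009):
    """TCP pose to stand the held cast with its axis at x,y"""
    _,Rg=gpose(0,0,psi,.095,T); C=Rn.from_euler('z',YB)*Rn.from_euler('y',-TH)*Rn.from_euler('z',psi)
    U=Rn.from_euler('z',yaw); R=U*C.inv()*Rg
    g=np.array([x,y,zf+h])+U.apply([a_off,0,0])
    return g-.003*R.apply([0,0,1]),R
E
python3 - <<'E'
from h import *
s=arm.get_state(); print(s["eef_pos"],s["width"]); tray()
for yaw in(0,.2,.4): 
    p,R=place(.527,-.285,yaw,.41); print(yaw,p,R.as_euler('xyz'),R.apply([0,0,1]))
p,R=place(.527,-.285,.1,.41); p[2]+=.1; print("above",*rel(p,R))
E
```

```text
[ 0.54137332 -0.03321295  0.2381953 ] 0.031736618579231414
tray 735 (array([ 503.3, -335.7]), array([210.4, 212.5]), 2.3) [[0.396, -0.442, 0.015], [0.609, -0.228, 0.031]]
0 [ 0.53044525 -0.285       0.10062893] [3.14159265 0.50265078 0.        ] [-4.81750132e-01 -6.75721475e-17 -8.76308627e-01]
0.2 [ 0.53037657 -0.28431553  0.10062893] [3.14159265 0.50265078 0.2       ] [-0.4721472  -0.09570898 -0.87630863]
0.4 [ 0.53017329 -0.28365836  0.10062893] [3.14159265 0.50265078 0.4       ] [-0.44372126 -0.18760234 -0.87630863]
above [-109.9  215.4   80.3] [ 0.298 -0.676  0.203]
```

Call:
jog_arm:
  targets:
    - {"dx":-14,"dy":27,"dz":0,"rx":0.037,"ry":-0.085,"rz":0.025,"gripper":1}
    - {"dx":-28,"dy":54,"dz":5,"rx":0.075,"ry":-0.17,"rz":0.05,"gripper":1}
    - {"dx":-41,"dy":81,"dz":15,"rx":0.112,"ry":-0.255,"rz":0.076,"gripper":1}
    - {"dx":-55,"dy":108,"dz":25,"rx":0.15,"ry":-0.34,"rz":0.1,"gripper":1}
    - {"dx":-69,"dy":135,"dz":40,"rx":0.187,"ry":-0.425,"rz":0.127,"gripper":1}
    - {"dx":-82,"dy":162,"dz":55,"rx":0.225,"ry":-0.51,"rz":0.15,"gripper":1}
    - {"dx":-96,"dy":189,"dz":70,"rx":0.26,"ry":-0.595,"rz":0.178,"gripper":1}
    - {"dx":-110,"dy":215,"dz":80,"rx":0.298,"ry":-0.676,"rz":0.203,"gripper":1}

```text
t: 24.73
eef_pos: [0.5307, -0.2861, 0.1961]
ee_rot: [-3.141, 0.512, 0.098]
force: [1.6, 0.7, -0.6]
width: 0.0318
gripper_force: 24.9
```

Run:
```python
from h import *
s=arm.get_state(); print(s["eef_pos"],s["width"],np.round(s["q"],2))
p,R=place(.527,-.285,.1,.41); print("place",*rel(p,R)); p[2]+=.05; print("+50",*rel(p,R))
```

```text
[ 0.53069398 -0.28613879  0.19608405] 0.0317849019984759 [-0.11  0.55  0.11  0.1  -1.63  1.75]
place [46.6 -1.5 83.3] [-0.001  0.009 -0.002]
+50 [22.2 -1.5 39.7] [-0.001  0.009 -0.002]
```

Call:
jog_arm:
  targets:
    - {"dx":11,"dy":-1,"dz":20,"rx":0,"ry":0,"rz":0,"gripper":1}
    - {"dx":22,"dy":-1,"dz":40,"rx":0,"ry":0,"rz":0,"gripper":1}
    - {"dx":33,"dy":-1,"dz":60,"rx":0,"ry":0.009,"rz":0,"gripper":1}
    - {"dx":41,"dy":-1,"dz":74,"rx":0,"ry":0.009,"rz":0,"gripper":1}
    - {"dx":45,"dy":-1,"dz":80,"rx":0,"ry":0.009,"rz":0,"gripper":1}
    - {"dx":47,"dy":-1,"dz":83,"rx":0,"ry":0.009,"rz":0,"gripper":1}
    - {"dx":47,"dy":-1,"dz":83,"rx":0,"ry":0.009,"rz":0,"gripper":1}
    - {"dx":47,"dy":-1,"dz":83,"rx":0,"ry":0.009,"rz":0,"gripper":1}

```text
t: 25.4
eef_pos: [0.5315, -0.2839, 0.1027]
ee_rot: [3.139, 0.498, 0.099]
force: [-0.5, -0.3, 0.8]
width: 0.0318
gripper_force: 24.9
```

Call:
jog_arm:
  targets:
    - {"dx":0,"dy":0,"dz":0,"rx":0,"ry":0,"rz":0,"gripper":0.5}
    - {"dx":0,"dy":0,"dz":0,"rx":0,"ry":0,"rz":0,"gripper":0.43}
    - {"dx":0,"dy":0,"dz":0,"rx":0,"ry":0,"rz":0,"gripper":0.43}
    - {"dx":0,"dy":0,"dz":0,"rx":0,"ry":0,"rz":0,"gripper":0.43}
    - {"dx":0,"dy":0,"dz":0,"rx":0,"ry":0,"rz":0,"gripper":0.43}
    - {"dx":0,"dy":0,"dz":0,"rx":0,"ry":0,"rz":0,"gripper":0.43}
    - {"dx":0,"dy":0,"dz":-10,"rx":0,"ry":0,"rz":0,"gripper":0.43}
    - {"dx":0,"dy":0,"dz":-30,"rx":0,"ry":0,"rz":0,"gripper":0.43}

```text
t: 26.07
eef_pos: [0.5437, -0.2821, 0.1278]
ee_rot: [3.141, 0.502, 0.098]
force: [-0.1, -0.3, -0.1]
width: 0.0502
gripper_force: 0.0
```

Call:
jog_arm:
  targets:
    - {"dx":0,"dy":0,"dz":-30,"rx":0,"ry":0,"rz":0,"gripper":0.43}
    - {"dx":0,"dy":0,"dz":-70,"rx":0,"ry":0,"rz":0,"gripper":0.43}
    - {"dx":0,"dy":-10,"dz":-110,"rx":0,"ry":0.1,"rz":0,"gripper":0.43}
    - {"dx":-10,"dy":-40,"dz":-120,"rx":0,"ry":0.2,"rz":0,"gripper":0.43}
    - {"dx":-20,"dy":-70,"dz":-120,"rx":0,"ry":0.3,"rz":0,"gripper":0.43}
    - {"dx":-20,"dy":-100,"dz":-120,"rx":0,"ry":0.4,"rz":0,"gripper":0.43}
    - {"dx":-20,"dy":-130,"dz":-120,"rx":0,"ry":0.5,"rz":0,"gripper":0.43}
    - {"dx":-20,"dy":-150,"dz":-120,"rx":0,"ry":0.5,"rz":0,"gripper":0.43}

```text
t: 26.73
eef_pos: [0.5673, -0.1274, 0.2464]
ee_rot: [3.141, -0.012, 0.099]
force: [-1.3, 0.1, 0.2]
width: 0.0496
gripper_force: 0.0
```

```bash
cat >> h.py <<'E'
def intray():
    for n in("top","scene"):
        f,w,h=look(n)
        m=(w[...,0]>.40)&(w[...,0]<.62)&(w[...,1]<-.23)&(w[...,1]>-.44)&(w[...,2]>.103)&(w[...,2]<.125)
        k,l,st,c=cv2.connectedComponentsWithStats(m.astype(np.uint8))
        for i in range(1,k):
            if st[i,4]>25: P=w[l==i]; print(n,len(P),rect(P),"z",round(np.median(P[:,2]),3))
E
python3 - <<'E'
from h import *
s=arm.get_state(); print(s["eef_pos"],s["ee_rot"]); intray(); casts()
E
```

```text
[ 0.56733142 -0.12736045  0.24638988] [ 3.14114811 -0.01160787  0.09896535]
top 160 (array([ 535.8, -281.1]), array([35.1, 33.5]), 6.7) z 0.115
top 171 (array([ 461.6, -333.6]), array([31.4, 34.8]), 89.9) z 0.115
scene 177 (array([ 464.7, -335.2]), array([31.7, 38.3]), 89.5) z 0.114
scene 178 (array([ 536.9, -281.2]), array([37.6, 32.2]), 5.5) z 0.114
scene 4 266 58 bmed 0.1125 (array([  -5.4, -122.4]), array([33.9, 31.2]), 4.9) a [-0.02  0.01] y [-0.138 -0.11 ]
```

Run:
```python
from h import *
for n in("top","scene"):
    f,w,h=look(n); q=Rn.from_euler('z',-YB).apply(np.nan_to_num(w.reshape(-1,3)-PV)); 
    for x0 in np.arange(-.12,.0,.02):
        o=[]
        for y0,y1 in((-.178,-.170),(-.170,-.162),(-.162,-.155),(-.155,-.148),(-.148,-.14)):
            s=q[(q[:,0]>x0)&(q[:,0]<x0+.02)&(q[:,1]>y0)&(q[:,1]<y1)]
            o.append((len(s),int(np.percentile(s[:,2],95)*1000)) if len(s) else 0)
        print(n,round(x0,2),o)
p,R=gpose(-.003,-.1225,.08,.097,.15);print(p-PV, R.as_euler('xyz'))
```

```text
top -0.12 [(59, 636), (67, 637), (62, 638), (55, 639), (67, 639)]
top -0.1 [(1, 631), (20, 635), (32, 636), (42, 638), (58, 638)]
top -0.08 [0, 0, 0, 0, 0]
top -0.06 [0, 0, 0, 0, 0]
top -0.04 [0, 0, 0, 0, 0]
top -0.02 [0, 0, 0, 0, 0]
scene -0.12 [(816, 628), (152, 636), (92, 637), (70, 637), (133, 637)]
scene -0.1 [(224, 622), (675, 624), (515, 629), (441, 632), (345, 634)]
scene -0.08 [(16, -47), (17, -48), (41, 53), (77, 598), (242, 620)]
scene -0.06 [(19, -46), (18, -29), (35, 30), (19, 31), (15, 42)]
scene -0.04 [(66, 46), (28, 58), (6, 58), (2, 49), (2, 58)]
scene -0.02 [(128, 54), (48, 59), (6, 56), (2, 54), 0]
[-0.06131089 -0.12401285  0.0758638 ] [ 3.09012634 -0.14964396  0.09543257]
```

Run:
```python
from h import *
p,R=gpose(-.003,-.1232,.08,.098,.15); z=R.as_matrix()[:,2]
print("pre",*rel(p-.075*z,R)); print("grasp",*rel(p,R))
R0=R; print("from pre: dz 75")
l=Rn.from_euler('z',YB).apply([-np.sin(TH),0,np.cos(TH)]); print("lift130",R.inv().apply(l)*130)
```

```text
pre [49.2 -9.7 39.8] [-0.049  0.148  0.008]
grasp [ 60.3  -5.9 113.9] [-0.049  0.148  0.008]
from pre: dz 75
lift130 [-6.66802190e+01  1.44026196e-15 -1.11596364e+02]
```

Call:
jog_arm:
  targets:
    - {"dx":15,"dy":-3,"dz":10,"rx":-0.02,"ry":0.05,"rz":0,"gripper":0.51}
    - {"dx":30,"dy":-6,"dz":25,"rx":-0.04,"ry":0.1,"rz":0.008,"gripper":0.51}
    - {"dx":49,"dy":-10,"dz":40,"rx":-0.049,"ry":0.148,"rz":0.008,"gripper":0.51}
    - {"dx":49,"dy":-10,"dz":40,"rx":-0.049,"ry":0.148,"rz":0.008,"gripper":0.51}
    - {"dx":49,"dy":-10,"dz":40,"rx":-0.049,"ry":0.148,"rz":0.008,"gripper":0.51}
    - {"dx":49,"dy":-10,"dz":40,"rx":-0.049,"ry":0.148,"rz":0.008,"gripper":0.51}
    - {"dx":49,"dy":-10,"dz":40,"rx":-0.049,"ry":0.148,"rz":0.008,"gripper":0.51}
    - {"dx":49,"dy":-10,"dz":40,"rx":-0.049,"ry":0.148,"rz":0.008,"gripper":0.51}

```text
t: 27.7
eef_pos: [0.6182, -0.1148, 0.2042]
ee_rot: [3.091, -0.15, 0.094]
force: [-0.4, 0.0, -1.1]
width: 0.0431
gripper_force: 0.0
```

Run:
```python
from h import *
p,R=gpose(-.003,-.1232,.08,.098,.15);print("grasp",*rel(p,R),arm.get_state()["width"]); casts()
```

```text
grasp [ 0.2  0.2 75.5] [-0.001 -0.    -0.001] 0.04313304115064942
scene 4 265 58 bmed 0.1127 (array([  -4. , -122.6]), array([32.2, 30.8]), 87.7) a [-0.018  0.011] y [-0.138 -0.109]
```

Call:
jog_arm:
  targets:
    - {"dx":0,"dy":0,"dz":25,"rx":0,"ry":0,"rz":0,"gripper":0.51}
    - {"dx":0,"dy":0,"dz":45,"rx":0,"ry":0,"rz":0,"gripper":0.51}
    - {"dx":0,"dy":0,"dz":62,"rx":0,"ry":0,"rz":0,"gripper":0.51}
    - {"dx":0,"dy":0,"dz":75,"rx":0,"ry":0,"rz":0,"gripper":0.51}
    - {"dx":0,"dy":0,"dz":75,"rx":0,"ry":0,"rz":0,"gripper":1}
    - {"dx":0,"dy":0,"dz":75,"rx":0,"ry":0,"rz":0,"gripper":1}
    - {"dx":0,"dy":0,"dz":75,"rx":0,"ry":0,"rz":0,"gripper":1}
    - {"dx":0,"dy":0,"dz":75,"rx":0,"ry":0,"rz":0,"gripper":1}
  force: 25

```text
t: 28.47
eef_pos: [0.6297, -0.117, 0.1306]
ee_rot: [3.091, -0.151, 0.095]
force: [-0.1, 0.9, -1.1]
width: 0.0315
gripper_force: 25.0
```

Call:
jog_arm:
  targets:
    - {"dx":-6,"dy":0,"dz":-12,"rx":0,"ry":0,"rz":0,"gripper":1}
    - {"dx":-16,"dy":0,"dz":-28,"rx":0,"ry":0,"rz":0,"gripper":1}
    - {"dx":-26,"dy":0,"dz":-45,"rx":0,"ry":0,"rz":0,"gripper":1}
    - {"dx":-37,"dy":0,"dz":-63,"rx":0,"ry":0,"rz":0,"gripper":1}
    - {"dx":-48,"dy":0,"dz":-80,"rx":0,"ry":0,"rz":0,"gripper":1}
    - {"dx":-58,"dy":0,"dz":-98,"rx":0,"ry":0,"rz":0,"gripper":1}
    - {"dx":-67,"dy":0,"dz":-112,"rx":0,"ry":0,"rz":0,"gripper":1}
    - {"dx":-70,"dy":0,"dz":-120,"rx":0,"ry":0,"rz":0,"gripper":1}

```text
t: 29.13
eef_pos: [0.5408, -0.1193, 0.2407]
ee_rot: [3.091, -0.153, 0.095]
force: [-1.1, -0.0, -1.3]
width: 0.0317
gripper_force: 25.0
```

Run:
```python
from h import *
s=arm.get_state(); print(s["eef_pos"],s["width"],s["force"]); tray(); intray()
p,R=place(.545,-.380,0,.08,h=.093); print(p,R.as_euler('xyz')); p[2]+=.1; print("above",*rel(p,R))
```

```text
[ 0.54077101 -0.11933421  0.24067278] 0.03172285685737048 [-1.05500321 -0.00487089 -1.32899904]
tray 516 (array([ 502.8, -335.5]), array([209.6, 213.1]), 2.5) [[0.396, -0.443, 0.015], [0.61, -0.231, 0.03]]
top 173 (array([ 461.7, -333.2]), array([35. , 32.3]), 0.5) z 0.115
scene 174 (array([ 464.3, -334.6]), array([31.8, 38.6]), 89.7) z 0.115
scene 177 (array([ 537.7, -281.4]), array([37.2, 33.4]), 3.3) z 0.115
[ 0.54853877 -0.38        0.1045753 ] [3.14159265 0.53858843 0.        ]
above [-23.5 258.5  44. ] [ 0.067 -0.693  0.078]
```

Call:
jog_arm:
  targets:
    - {"dx":0,"dy":25,"dz":-15,"rx":0.01,"ry":-0.09,"rz":0.01,"gripper":1}
    - {"dx":-3,"dy":55,"dz":-15,"rx":0.02,"ry":-0.18,"rz":0.02,"gripper":1}
    - {"dx":-6,"dy":85,"dz":-15,"rx":0.03,"ry":-0.27,"rz":0.03,"gripper":1}
    - {"dx":-10,"dy":120,"dz":-15,"rx":0.04,"ry":-0.36,"rz":0.04,"gripper":1}
    - {"dx":-13,"dy":155,"dz":-15,"rx":0.05,"ry":-0.45,"rz":0.05,"gripper":1}
    - {"dx":-16,"dy":190,"dz":-12,"rx":0.06,"ry":-0.54,"rz":0.06,"gripper":1}
    - {"dx":-16,"dy":225,"dz":-8,"rx":0.067,"ry":-0.63,"rz":0.07,"gripper":1}
    - {"dx":-16,"dy":258,"dz":-5,"rx":0.067,"ry":-0.693,"rz":0.078,"gripper":1}

```text
t: 29.95
eef_pos: [0.5485, -0.3791, 0.2497]
ee_rot: [-3.14, 0.549, -0.001]
force: [1.2, 0.5, -2.1]
width: 0.0316
gripper_force: 25.0
```

Run:
```python
from h import *
s=arm.get_state(); print(s["eef_pos"],s["ee_rot"],s["width"],np.round(s["q"],2)); tray();intray()
p,R=place(.545,-.380,0,.08,h=.093); print("place",*rel(p,R)); p[2]+=.07; print("+70",*rel(p,R))
```

```text
[ 0.54845439 -0.37914272  0.24969407] [-3.14039722e+00  5.48978325e-01 -8.80807770e-04] 0.03159097395476365 [-0.24  0.65  0.38  0.13 -1.83  1.81]
tray 109 (array([ 446.7, -437.8]), array([19.7, 90.3]), 84.6) [[0.403, -0.444, 0.015], [0.492, -0.426, 0.031]]
scene 173 (array([ 538.5, -280. ]), array([37.4, 33.9]), 6.7) z 0.115
place [ 74.1   1.2 118.7] [-0.004  0.014 -0.002]
+70 [37.4  1.  59.1] [-0.004  0.014 -0.002]
```

Call:
jog_arm:
  targets:
    - {"dx":18,"dy":1,"dz":30,"rx":0,"ry":0.014,"rz":0,"gripper":1}
    - {"dx":37,"dy":1,"dz":59,"rx":0,"ry":0.014,"rz":0,"gripper":1}
    - {"dx":53,"dy":1,"dz":85,"rx":0,"ry":0.014,"rz":0,"gripper":1}
    - {"dx":65,"dy":1,"dz":104,"rx":0,"ry":0.014,"rz":0,"gripper":1}
    - {"dx":71,"dy":1,"dz":114,"rx":0,"ry":0.014,"rz":0,"gripper":1}
    - {"dx":74,"dy":1,"dz":118,"rx":0,"ry":0.014,"rz":0,"gripper":1}
    - {"dx":74,"dy":1,"dz":118,"rx":0,"ry":0.014,"rz":0,"gripper":1}
    - {"dx":74,"dy":1,"dz":118,"rx":0,"ry":0.014,"rz":0,"gripper":1}

```text
t: 30.77
eef_pos: [0.5515, -0.3785, 0.1151]
ee_rot: [3.14, 0.525, -0.001]
force: [1.0, -0.4, -0.4]
width: 0.0316
gripper_force: 25.0
```

Call:
jog_arm:
  targets:
    - {"dx":0,"dy":0,"dz":0,"rx":0,"ry":0,"rz":0,"gripper":0.5}
    - {"dx":0,"dy":0,"dz":0,"rx":0,"ry":0,"rz":0,"gripper":0.43}
    - {"dx":0,"dy":0,"dz":0,"rx":0,"ry":0,"rz":0,"gripper":0.43}
    - {"dx":0,"dy":0,"dz":0,"rx":0,"ry":0,"rz":0,"gripper":0.43}
    - {"dx":0,"dy":0,"dz":0,"rx":0,"ry":0,"rz":0,"gripper":0.43}
    - {"dx":0,"dy":0,"dz":0,"rx":0,"ry":0,"rz":0,"gripper":0.43}
    - {"dx":0,"dy":0,"dz":-10,"rx":0,"ry":0,"rz":0,"gripper":0.43}
    - {"dx":0,"dy":0,"dz":-30,"rx":0,"ry":0,"rz":0,"gripper":0.43}

```text
t: 31.43
eef_pos: [0.5643, -0.3779, 0.1385]
ee_rot: [-3.14, 0.531, -0.0]
force: [-0.4, -0.7, 0.1]
width: 0.05
gripper_force: 0.0
```

Call:
jog_arm:
  targets:
    - {"dx":0,"dy":0,"dz":-30,"rx":0,"ry":0,"rz":0,"gripper":0.43}
    - {"dx":0,"dy":0,"dz":-70,"rx":0,"ry":0,"rz":0,"gripper":0.43}
    - {"dx":-10,"dy":0,"dz":-110,"rx":0,"ry":0.1,"rz":0,"gripper":1}
    - {"dx":-30,"dy":-20,"dz":-130,"rx":0,"ry":0.2,"rz":0,"gripper":1}
    - {"dx":-60,"dy":-50,"dz":-130,"rx":0,"ry":0.3,"rz":0,"gripper":1}
    - {"dx":-90,"dy":-85,"dz":-130,"rx":0,"ry":0.4,"rz":0,"gripper":1}
    - {"dx":-110,"dy":-120,"dz":-120,"rx":0,"ry":0.5,"rz":0,"gripper":1}
    - {"dx":-120,"dy":-150,"dz":-110,"rx":0,"ry":0.54,"rz":0,"gripper":1}

```text
t: 32.1
eef_pos: [0.5158, -0.2276, 0.2997]
ee_rot: [3.14, -0.026, -0.001]
force: [0.7, 1.1, 0.4]
width: 0.0152
gripper_force: 0.0
```

Run:
```python
from h import *
s=arm.get_state(); print(s["eef_pos"],s["ee_rot"]); tray(); intray(); casts(); barfit()
```

```text
[ 0.51584897 -0.22759469  0.29968204] [ 3.14046679e+00 -2.56680494e-02 -1.30297386e-03]
tray 271 (array([ 462.9, -352.5]), array([128.2, 180.6]), 2.1) [[0.396, -0.444, 0.015], [0.528, -0.267, 0.03]]
top 173 (array([ 462. , -333.2]), array([30.7, 35.6]), 88.3) z 0.115
scene 177 (array([ 463.6, -334.9]), array([32.3, 38.6]), 87.8) z 0.114
scene 181 (array([ 537.3, -280.9]), array([38.2, 32.7]), 3.0) z 0.114
50 [[0.546, -0.054, 0.091], [0.554, -0.039, 0.097], [0.556, -0.022, 0.101]]
39 [[0.545, 0.031, 0.092], [0.55, 0.047, 0.097], [0.597, 0.059, 0.107]]
```

Run:
```python
from h import *
print(go([.565,-.105,.20],[np.pi,0,.026])); print(go([.572,-.105,.121],[np.pi,0,.026]))
for n in("top","scene"):
    f,w,h=look(n)
    m=(w[...,0]>.41)&(w[...,0]<.65)&(w[...,1]<-.22)&(w[...,1]>-.46)&(w[...,2]>.035)&(w[...,2]<.13)
    k,l,st,c=cv2.connectedComponentsWithStats(m.astype(np.uint8))
    for i in range(1,k):
        if st[i,4]>25: P=w[l==i]; print(n,st[i],np.round(np.percentile(P,[2,50,98],axis=0),3).tolist())
```

```text
(array([  45.4, -123.6,   96.1]), array([ 0.001, -0.013, -0.026]))
(array([  51.4, -123.7,  175.2]), array([ 0.001, -0.013, -0.026]))
top [437 254  12   6  49] [[0.513, -0.283, 0.036], [0.52, -0.268, 0.064], [0.53, -0.265, 0.099]]
top [469 254  18   5  52] [[0.519, -0.401, 0.047], [0.523, -0.386, 0.054], [0.531, -0.356, 0.061]]
top [456 270  21  17 288] [[0.442, -0.348, 0.041], [0.46, -0.324, 0.111], [0.479, -0.317, 0.12]]
scene [173 311  22  32 446] [[0.448, -0.351, 0.038], [0.476, -0.339, 0.09], [0.482, -0.319, 0.119]]
scene [208 313  21  33 455] [[0.522, -0.298, 0.037], [0.549, -0.287, 0.091], [0.556, -0.265, 0.119]]
scene [179 350  40  38 674] [[0.521, -0.4, 0.036], [0.577, -0.382, 0.054], [0.628, -0.36, 0.064]]
scene [187 394  12   7  44] [[0.637, -0.459, 0.083], [0.645, -0.45, 0.087], [0.65, -0.436, 0.09]]
```

Run:
```python
from h import *
f,w,h=look("scene"); np.save("/tmp/w.npy",w)
cv2.imwrite("pics/s8.png",cv2.resize(f["frame"][295:405,130:260,::-1],(780,660),interpolation=cv2.INTER_CUBIC)[:600])
m=np.zeros((480,640),bool); m[350:388,179:219]=1
m&=(w[...,2]>.013)&(w[...,1]<-.35)&(w[...,1]>-.42)
P=w[m]
for a in np.arange(.51,.64,.01):
    q=P[(P[:,0]>a)&(P[:,0]<a+.01)]; print(round(a,2),len(q),np.round([q[:,1].min(),q[:,1].max(),np.percentile(q[:,2],95)],3) if len(q) else "")
```

```text
0.51 7 [-0.4   -0.369  0.054]
0.52 68 [-0.402 -0.357  0.057]
0.53 113 [-0.402 -0.355  0.057]
0.54 57 [-0.4   -0.364  0.054]
0.55 47 [-0.395 -0.363  0.058]
0.56 48 [-0.396 -0.364  0.058]
0.57 54 [-0.396 -0.363  0.062]
0.58 55 [-0.396 -0.365  0.064]
0.59 51 [-0.396 -0.364  0.065]
0.6 76 [-0.4   -0.352  0.063]
0.61 56 [-0.395 -0.364  0.065]
0.62 124 [-0.394 -0.363  0.063]
0.63 2 [-0.39  -0.386  0.042]
```

View pics/s8.png

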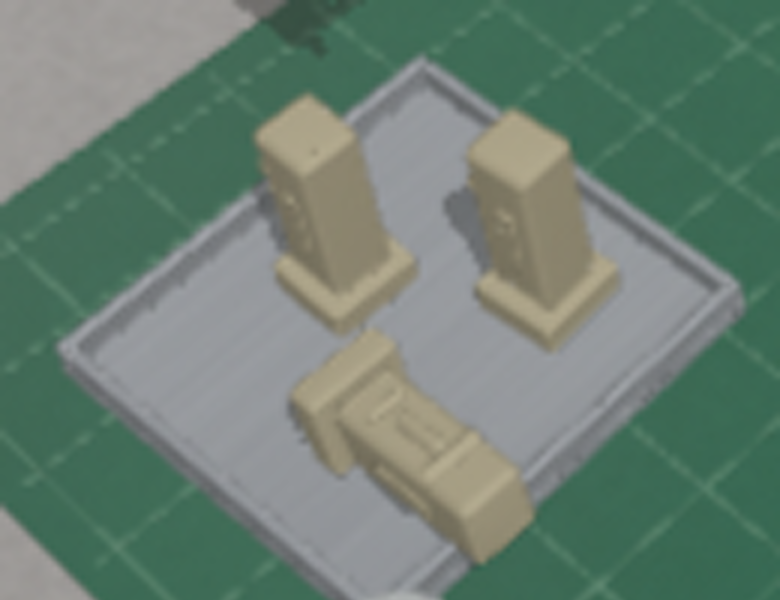

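Run:
```python
from h import *
for z in(.22,.058): print(go([.648,-.379,z],[np.pi,0,.035]))
f,w,h=look("scene"); m=(w[...,0]>.58)&(w[...,0]<.72)&(w[...,1]<-.42)&(w[...,1]>-.54)&(w[...,2]>.05)&(w[...,2]<.12)
P=w[m]; print("jar",len(P),rect(P),P[:,2].max())
```

```text
(array([129. , 150. ,  75.5]), array([ 0.001, -0.011, -0.036]))
(array([127.3, 149.9, 237.5]), array([ 0.001, -0.011, -0.036]))
jar 815 (array([ 670.1, -459.4]), array([63.9, 63. ]), 41.0) 0.09281757967752774
```

Call:
jog_arm:
  targets:
    - {"dx":25,"dy":25,"dz":10,"rx":0,"ry":-0.011,"rz":-0.036,"gripper":1}
    - {"dx":50,"dy":50,"dz":20,"rx":0,"ry":-0.011,"rz":-0.036,"gripper":1}
    - {"dx":75,"dy":80,"dz":40,"rx":0,"ry":-0.011,"rz":-0.036,"gripper":1}
    - {"dx":105,"dy":115,"dz":60,"rx":0,"ry":-0.011,"rz":-0.036,"gripper":1}
    - {"dx":129,"dy":150,"dz":75,"rx":0,"ry":-0.011,"rz":-0.036,"gripper":1}
    - {"dx":129,"dy":150,"dz":100,"rx":0,"ry":-0.011,"rz":-0.036,"gripper":1}
    - {"dx":129,"dy":150,"dz":130,"rx":0,"ry":-0.011,"rz":-0.036,"gripper":1}
    - {"dx":129,"dy":150,"dz":160,"rx":0,"ry":-0.011,"rz":-0.036,"gripper":1}

```text
t: 33.27
eef_pos: [0.6484, -0.3802, 0.1325]
ee_rot: [3.142, 0.001, 0.033]
force: [0.0, 0.5, -0.9]
width: 0.0004
gripper_force: 0.0
```

Run:
```python
from h import *
print(arm.get_state()["eef_pos"]);print(go([.648,-.379,.058],[np.pi,0,.035]),go([.604,-.379,.058],[np.pi,0,.035]))
tray()
```

```text
[ 0.64842835 -0.38022587  0.13248243]
(array([-0.3, -1.2, 74.5]), array([ 0.   ,  0.001, -0.002])) (array([-44.3,  -2.7,  74.5]), array([ 0.   ,  0.001, -0.002]))
tray 267 (array([ 506.2, -418.8]), array([ 56.2, 209.1]), 87.7) [[0.403, -0.443, 0.015], [0.609, -0.393, 0.032]]
```

Call:
jog_arm:
  targets:
    - {"dx":0,"dy":-1,"dz":25,"rx":0,"ry":0,"rz":0,"gripper":1}
    - {"dx":0,"dy":-1,"dz":50,"rx":0,"ry":0,"rz":0,"gripper":1}
    - {"dx":0,"dy":-1,"dz":74,"rx":0,"ry":0,"rz":0,"gripper":1}
    - {"dx":0,"dy":-1,"dz":74,"rx":0,"ry":0,"rz":0,"gripper":1}
    - {"dx":-8,"dy":-1,"dz":74,"rx":0,"ry":0,"rz":0,"gripper":1}
    - {"dx":-13,"dy":-2,"dz":74,"rx":0,"ry":0,"rz":0,"gripper":1}
    - {"dx":-18,"dy":-2,"dz":74,"rx":0,"ry":0,"rz":0,"gripper":1}
    - {"dx":-23,"dy":-2,"dz":74,"rx":0,"ry":0,"rz":0,"gripper":1}

```text
t: 33.98
eef_pos: [0.6257, -0.3777, 0.0649]
ee_rot: [3.14, -0.004, 0.036]
force: [-0.1, 0.3, -0.1]
width: 0.0006
gripper_force: 0.0
```

Call:
jog_arm:
  targets:
    - {"dx":-4,"dy":0,"dz":0,"rx":0,"ry":0,"rz":0,"gripper":1}
    - {"dx":-8,"dy":0,"dz":0,"rx":0,"ry":0,"rz":0,"gripper":1}
    - {"dx":-12,"dy":0,"dz":0,"rx":0,"ry":0,"rz":0,"gripper":1}
    - {"dx":-15,"dy":0,"dz":0,"rx":0,"ry":0,"rz":0,"gripper":1}
    - {"dx":-18,"dy":0,"dz":0,"rx":0,"ry":0,"rz":0,"gripper":1}
    - {"dx":-21,"dy":0,"dz":0,"rx":0,"ry":0,"rz":0,"gripper":1}
    - {"dx":-22,"dy":0,"dz":0,"rx":0,"ry":0,"rz":0,"gripper":1}
    - {"dx":-22,"dy":0,"dz":0,"rx":0,"ry":0,"rz":0,"gripper":1}

```text
t: 34.65
eef_pos: [0.6032, -0.378, 0.0625]
ee_rot: [3.141, -0.001, 0.036]
force: [-0.2, -0.1, -0.0]
width: 0.0004
gripper_force: 0.0
```

```bash
cat >> h.py <<'E'
def lying():
    f,w,h=look("scene")
    m=(w[...,0]>.45)&(w[...,0]<.66)&(w[...,1]<-.345)&(w[...,1]>-.425)&(w[...,2]>.0345)&(w[...,2]<.085)
    k,l,st,c=cv2.connectedComponentsWithStats(m.astype(np.uint8)); i=1+np.argmax(st[1:,4]); P=w[l==i]
    print("lying",len(P),rect(P),np.round(np.percentile(P,[1,50,99],axis=0),3).tolist())
E
python3 - <<'E'
from h import *
print(arm.get_state()["eef_pos"],arm.get_state()["force"]); lying(); intray(); tray()
E
```

```text
[ 0.60320037 -0.37801094  0.06251046] [-0.18422877 -0.13456317 -0.03310764]
lying 299 (array([ 600.8, -378.4]), array([60.6, 35.1]), 1.9) [[0.577, -0.396, 0.035], [0.616, -0.386, 0.058], [0.63, -0.363, 0.084]]
tray 232 (array([ 494.6, -412.5]), array([184.2,  61.4]), 0.7) [[0.402, -0.443, 0.015], [0.584, -0.387, 0.03]]
```

Call:
jog_arm:
  targets:
    - {"dx":4,"dy":0,"dz":0,"rx":0,"ry":0,"rz":0,"gripper":1}
    - {"dx":8,"dy":0,"dz":-20,"rx":0,"ry":0,"rz":0,"gripper":1}
    - {"dx":8,"dy":0,"dz":-60,"rx":0,"ry":0,"rz":0,"gripper":1}
    - {"dx":8,"dy":0,"dz":-100,"rx":0,"ry":0,"rz":0,"gripper":1}
    - {"dx":8,"dy":0,"dz":-140,"rx":0,"ry":0,"rz":0,"gripper":1}
    - {"dx":8,"dy":0,"dz":-170,"rx":0,"ry":0,"rz":0,"gripper":1}
    - {"dx":8,"dy":0,"dz":-170,"rx":0,"ry":0,"rz":0,"gripper":1}
    - {"dx":8,"dy":0,"dz":-170,"rx":0,"ry":0,"rz":0,"gripper":1}

```text
t: 35.52
eef_pos: [0.6126, -0.3779, 0.2357]
ee_rot: [3.139, -0.006, 0.036]
force: [-0.2, -0.4, -1.3]
width: 0.0001
gripper_force: 0.0
```

Run:
```python
from h import *
print(arm.get_state()["eef_pos"]); lying(); intray(); tray()
```

```text
[ 0.61257224 -0.37791499  0.23568339]
lying 679 (array([ 573.1, -381.2]), array([ 45.4, 112.8]), 87.1) [[0.519, -0.401, 0.035], [0.58, -0.382, 0.055], [0.629, -0.359, 0.065]]
scene 175 (array([ 537. , -280.2]), array([36.1, 33.4]), 10.4) z 0.114
tray 94 (array([ 440.2, -438.8]), array([24. , 83.4]), 76.4) [[0.403, -0.443, 0.016], [0.48, -0.419, 0.03]]
```

Call:
jog_arm:
  targets:
    - {"dx":10,"dy":0,"dz":0,"rx":0,"ry":0,"rz":0.12,"gripper":1}
    - {"dx":20,"dy":0,"dz":0,"rx":0,"ry":0,"rz":0.24,"gripper":1}
    - {"dx":30,"dy":0,"dz":0,"rx":0,"ry":0,"rz":0.36,"gripper":1}
    - {"dx":40,"dy":0,"dz":0,"rx":0,"ry":0,"rz":0.48,"gripper":1}
    - {"dx":50,"dy":0,"dz":0,"rx":0,"ry":0,"rz":0.6,"gripper":1}
    - {"dx":50,"dy":0,"dz":0,"rx":0,"ry":0,"rz":0.72,"gripper":1}
    - {"dx":50,"dy":0,"dz":0,"rx":0,"ry":0,"rz":0.8,"gripper":1}
    - {"dx":50,"dy":0,"dz":0,"rx":0,"ry":0,"rz":0.8,"gripper":1}

```text
t: 36.38
eef_pos: [0.6609, -0.3755, 0.2306]
ee_rot: [3.141, 0.001, -0.768]
force: [0.6, -0.0, -1.5]
width: 0.0005
gripper_force: 0.0
```

Call:
jog_arm:
  targets:
    - {"dx":0,"dy":0,"dz":0,"rx":0,"ry":0,"rz":0.12,"gripper":1}
    - {"dx":0,"dy":0,"dz":0,"rx":0,"ry":0,"rz":0.24,"gripper":1}
    - {"dx":0,"dy":0,"dz":0,"rx":0,"ry":0,"rz":0.36,"gripper":1}
    - {"dx":0,"dy":0,"dz":0,"rx":0,"ry":0,"rz":0.48,"gripper":1}
    - {"dx":0,"dy":0,"dz":0,"rx":0,"ry":0,"rz":0.6,"gripper":1}
    - {"dx":0,"dy":0,"dz":0,"rx":0,"ry":0,"rz":0.72,"gripper":1}
    - {"dx":0,"dy":0,"dz":0,"rx":0,"ry":0,"rz":0.8,"gripper":1}
    - {"dx":0,"dy":0,"dz":0,"rx":0,"ry":0,"rz":0.8,"gripper":1}

```text
t: 37.05
eef_pos: [0.6608, -0.3757, 0.2316]
ee_rot: [3.142, -0.0, -1.565]
force: [-0.2, 0.2, 0.9]
width: 0.0007
gripper_force: 0.0
```

Call:
jog_arm:
  targets:
    - {"dx":0,"dy":0,"dz":20,"rx":0,"ry":0,"rz":0,"gripper":1}
    - {"dx":0,"dy":0,"dz":40,"rx":0,"ry":0,"rz":0,"gripper":1}
    - {"dx":0,"dy":0,"dz":60,"rx":0,"ry":0,"rz":0,"gripper":1}
    - {"dx":0,"dy":0,"dz":80,"rx":0,"ry":0,"rz":0,"gripper":1}
    - {"dx":0,"dy":0,"dz":100,"rx":0,"ry":0,"rz":0,"gripper":1}
    - {"dx":0,"dy":0,"dz":100,"rx":0,"ry":0,"rz":0,"gripper":1}
    - {"dx":0,"dy":0,"dz":100,"rx":0,"ry":0,"rz":0,"gripper":1}
    - {"dx":0,"dy":0,"dz":100,"rx":0,"ry":0,"rz":0,"gripper":1}

```text
t: 37.72
eef_pos: [0.6618, -0.3763, 0.1337]
ee_rot: [-3.139, -0.002, -1.562]
force: [0.2, 1.1, -0.1]
width: 0.0003
gripper_force: 0.0
```

Run:
```python
from h import *
s=arm.get_state();print(s["eef_pos"],s["ee_rot"],np.round(s["q"],2))
r=[np.pi,0,-np.pi/2+.03]
print(go([.660,-.376,.032],r),go([.616,-.376,.032],r))
# fingertip height seen by the cameras
for n in("scene","top"):
    f,w,h=look(n); d=np.hypot(w[...,0]-s["eef_pos"][0],w[...,1]-s["eef_pos"][1]); m=(d<.03)&(w[...,2]>.07)&(w[...,2]<s["eef_pos"][2]+.04)
    print(n,m.sum(),np.percentile(w[m][:,2],[0,2,5,10]) if m.sum() else 0)
```

```text
[ 0.6618203  -0.37626156  0.13369382] [-3.13944797e+00 -1.71891188e-03 -1.56183513e+00] [-0.26  0.55  0.12  0.   -1.13  0.27]
(array([ -0.5,   2. , 101.7]), array([-0.002, -0.002, -0.021])) (array([ -0.8,  46. , 101.6]), array([-0.002, -0.002, -0.021]))
scene 24 [0.14011079 0.14025398 0.1404407  0.14060216]
top 0 0
```

Call:
jog_arm:
  targets:
    - {"dx":0,"dy":0,"dz":25,"rx":0,"ry":0,"rz":0,"gripper":1}
    - {"dx":0,"dy":0,"dz":55,"rx":0,"ry":0,"rz":0,"gripper":1}
    - {"dx":0,"dy":0,"dz":85,"rx":0,"ry":0,"rz":0,"gripper":1}
    - {"dx":0,"dy":0,"dz":97,"rx":0,"ry":0,"rz":0,"gripper":1}
    - {"dx":0,"dy":4,"dz":97,"rx":0,"ry":0,"rz":0,"gripper":1}
    - {"dx":0,"dy":10,"dz":97,"rx":0,"ry":0,"rz":0,"gripper":1}
    - {"dx":0,"dy":16,"dz":97,"rx":0,"ry":0,"rz":0,"gripper":1}
    - {"dx":0,"dy":22,"dz":97,"rx":0,"ry":0,"rz":0,"gripper":1}

```text
t: 38.48
eef_pos: [0.6402, -0.3767, 0.0383]
ee_rot: [-3.137, -0.002, -1.564]
force: [0.4, -0.3, -0.9]
width: 0.0004
gripper_force: 0.2
```

Call:
jog_arm:
  targets:
    - {"dx":0,"dy":5,"dz":0,"rx":0,"ry":0,"rz":0,"gripper":1}
    - {"dx":0,"dy":10,"dz":0,"rx":0,"ry":0,"rz":0,"gripper":1}
    - {"dx":0,"dy":15,"dz":0,"rx":0,"ry":0,"rz":0,"gripper":1}
    - {"dx":0,"dy":20,"dz":0,"rx":0,"ry":0,"rz":0,"gripper":1}
    - {"dx":0,"dy":23,"dz":0,"rx":0,"ry":0,"rz":0,"gripper":1}
    - {"dx":0,"dy":23,"dz":0,"rx":0,"ry":0,"rz":0,"gripper":1}
    - {"dx":0,"dy":23,"dz":0,"rx":0,"ry":0,"rz":0,"gripper":1}
    - {"dx":0,"dy":23,"dz":0,"rx":0,"ry":0,"rz":0,"gripper":1}

```text
t: 39.15
eef_pos: [0.6166, -0.3763, 0.0355]
ee_rot: [-3.14, -0.001, -1.564]
force: [1.1, 0.8, 0.2]
width: 0.0001
gripper_force: 0.2
```

Run:
```python
from h import *
s=arm.get_state();print(s["eef_pos"],s["force"]); lying(); intray()
```

```text
[ 0.61660548 -0.37625686  0.03549739] [1.12618584 0.81252152 0.18981819]
lying 84 (array([ 516.5, -395.5]), array([15.4, 45.7]), 85.5) [[0.495, -0.402, 0.035], [0.511, -0.395, 0.049], [0.538, -0.387, 0.056]]
scene 49 (array([ 546.1, -270. ]), array([14.5, 33.2]), 57.4) z 0.114
scene 80 (array([ 555.6, -408.5]), array([22.1, 47.9]), 80.2) z 0.12
scene 39 (array([ 600.1, -406.5]), array([32.5, 20. ]), 6.3) z 0.12
```

Call:
jog_arm:
  targets:
    - {"dx":0,"dy":-6,"dz":0,"rx":0,"ry":0,"rz":0,"gripper":1}
    - {"dx":0,"dy":-8,"dz":-20,"rx":0,"ry":0,"rz":0,"gripper":1}
    - {"dx":0,"dy":-8,"dz":-60,"rx":0,"ry":0,"rz":0,"gripper":1}
    - {"dx":0,"dy":-8,"dz":-100,"rx":0,"ry":0,"rz":0,"gripper":1}
    - {"dx":0,"dy":-8,"dz":-140,"rx":0,"ry":0,"rz":0,"gripper":1}
    - {"dx":0,"dy":-8,"dz":-180,"rx":0,"ry":0,"rz":0,"gripper":1}
    - {"dx":0,"dy":-8,"dz":-200,"rx":0,"ry":0,"rz":0,"gripper":1}
    - {"dx":0,"dy":-8,"dz":-200,"rx":0,"ry":0,"rz":0,"gripper":1}

```text
t: 39.97
eef_pos: [0.6267, -0.3774, 0.2431]
ee_rot: [-3.131, -0.006, -1.564]
force: [0.7, -1.2, 0.4]
width: 0.0007
gripper_force: 0.0
```

Call:
jog_arm:
  targets:
    - {"dx":-30,"dy":15,"dz":0,"rx":0,"ry":0,"rz":-0.1,"gripper":1}
    - {"dx":-60,"dy":30,"dz":0,"rx":0,"ry":0,"rz":-0.2,"gripper":1}
    - {"dx":-90,"dy":45,"dz":0,"rx":0,"ry":0,"rz":-0.3,"gripper":1}
    - {"dx":-120,"dy":60,"dz":0,"rx":0,"ry":0,"rz":-0.4,"gripper":1}
    - {"dx":-150,"dy":80,"dz":0,"rx":0,"ry":0,"rz":-0.5,"gripper":1}
    - {"dx":-180,"dy":100,"dz":0,"rx":0,"ry":0,"rz":-0.6,"gripper":1}
    - {"dx":-200,"dy":110,"dz":0,"rx":0,"ry":0,"rz":-0.7,"gripper":1}
    - {"dx":-200,"dy":110,"dz":0,"rx":0,"ry":0,"rz":-0.8,"gripper":1}

```text
t: 40.63
eef_pos: [0.5111, -0.1739, 0.2361]
ee_rot: [-3.14, -0.002, -0.757]
force: [-0.3, -0.4, 0.5]
width: 0.0003
gripper_force: 0.0
```

Run:
```python
from h import *
s=arm.get_state();print(s["eef_pos"],s["ee_rot"]); lying(); intray(); tray()
f,w,h=look("scene"); m=(w[...,0]>.40)&(w[...,0]<.54)&(abs(w[...,1])<.08)&(w[...,2]>.02)&(w[...,2]<.075)
P=w[m]; print("bird",np.round(np.percentile(P,[2,50,98],axis=0),3).tolist())
print(go([.505,.0035,.20],[np.pi,0,.026]))
```

```text
[ 0.51111926 -0.17388591  0.2361219 ] [-3.13991595e+00 -1.80310864e-03 -7.57080600e-01]
lying 600 (array([ 550.5, -378. ]), array([109.8,  46.3]), 2.1) [[0.499, -0.402, 0.035], [0.547, -0.38, 0.047], [0.604, -0.357, 0.058]]
top 159 (array([ 461.4, -333.4]), array([34.9, 32.6]), 2.4) z 0.116
scene 175 (array([ 463.7, -334.7]), array([37.1, 31.1]), 0.2) z 0.114
scene 179 (array([ 538.2, -281.4]), array([35.2, 31.9]), 8.8) z 0.115
tray 441 (array([ 483.3, -335.8]), array([171.1, 213.2]), 2.8) [[0.396, -0.443, 0.015], [0.569, -0.231, 0.03]]
bird [[0.424, -0.015, 0.023], [0.449, 0.026, 0.041], [0.484, 0.052, 0.063]]
(array([-131.4, -124.1,   35. ]), array([ 0.   , -0.002, -0.794]))
```

Run:
```python
from h import *
f,w,h=look("scene")
P=w[(w[...,1]<-.35)&(w[...,1]>-.41)&(w[...,0]>.48)&(w[...,0]<.63)&(w[...,2]>.012)&(w[...,2]<.08)]
for a in np.arange(.48,.63,.01):
    q=P[(P[:,0]>a)&(P[:,0]<a+.01)]; print(round(a,2),len(q),np.round([q[:,1].min(),q[:,1].max(),np.percentile(q[:,2],95)],3) if len(q) else "")
```

```text
0.48 0 
0.49 19 [-0.402 -0.356  0.055]
0.5 83 [-0.403 -0.356  0.058]
0.51 107 [-0.405 -0.357  0.056]
0.52 52 [-0.396 -0.365  0.05 ]
0.53 61 [-0.407 -0.363  0.052]
0.54 51 [-0.409 -0.363  0.05 ]
0.55 57 [-0.409 -0.365  0.052]
0.56 58 [-0.396 -0.363  0.052]
0.57 56 [-0.407 -0.365  0.053]
0.58 72 [-0.4   -0.354  0.051]
0.59 67 [-0.409 -0.351  0.047]
0.6 152 [-0.41  -0.351  0.044]
0.61 18 [-0.409 -0.353  0.026]
0.62 0 
0.63 0
```

Call:
jog_arm:
  targets:
    - {"dx":-18,"dy":-17,"dz":5,"rx":0,"ry":0,"rz":-0.1,"gripper":1}
    - {"dx":-36,"dy":-34,"dz":10,"rx":0,"ry":0,"rz":-0.2,"gripper":1}
    - {"dx":-54,"dy":-51,"dz":15,"rx":0,"ry":0,"rz":-0.3,"gripper":1}
    - {"dx":-72,"dy":-68,"dz":20,"rx":0,"ry":0,"rz":-0.42,"gripper":1}
    - {"dx":-90,"dy":-85,"dz":25,"rx":0,"ry":0,"rz":-0.54,"gripper":1}
    - {"dx":-110,"dy":-105,"dz":30,"rx":0,"ry":0,"rz":-0.66,"gripper":1}
    - {"dx":-131,"dy":-124,"dz":35,"rx":0,"ry":0,"rz":-0.785,"gripper":1}
    - {"dx":-131,"dy":-124,"dz":35,"rx":0,"ry":0,"rz":-0.785,"gripper":1}

```text
t: 41.6
eef_pos: [0.5041, 0.0061, 0.1989]
ee_rot: [3.141, 0.0, 0.027]
force: [-0.7, -0.6, 0.0]
width: 0.0006
gripper_force: 0.0
```

Call:
jog_arm:
  targets:
    - {"dx":0,"dy":0,"dz":30,"rx":0,"ry":0,"rz":0,"gripper":1}
    - {"dx":0,"dy":0,"dz":60,"rx":0,"ry":0,"rz":0,"gripper":1}
    - {"dx":0,"dy":0,"dz":60,"rx":0,"ry":0,"rz":0,"gripper":1}
    - {"dx":0,"dy":0,"dz":60,"rx":0,"ry":0,"rz":0,"gripper":1}
    - {"dx":0,"dy":0,"dz":60,"rx":0,"ry":0,"rz":0,"gripper":1}
    - {"dx":0,"dy":0,"dz":60,"rx":0,"ry":0,"rz":0,"gripper":1}
    - {"dx":0,"dy":0,"dz":60,"rx":0,"ry":0,"rz":0,"gripper":1}
    - {"dx":0,"dy":0,"dz":60,"rx":0,"ry":0,"rz":0,"gripper":1}

```text
t: 42.27
eef_pos: [0.5049, 0.0034, 0.1413]
ee_rot: [3.141, -0.003, 0.02]
force: [-0.8, -0.3, 0.3]
width: 0.0007
gripper_force: 0.0
```

Run:
```python
from h import *
s=arm.get_state();print(s["eef_pos"],s["ee_rot"])
for x,z in((.520,.076),(.5345,.076),(.539,.090),(.5455,.104),(.553,.117),(.562,.129),(.572,.141),(.583,.151),(.595,.160),(.601,.160)): print(x,z,go([x,.0035,z],[np.pi,0,.026])[0])
```

```text
[0.50491753 0.00339915 0.14127089] [ 3.14129646 -0.00340532  0.02036248]
0.52 0.076 [14.9  0.2 65.3]
0.5345 0.076 [29.4  0.5 65.4]
0.539 0.09 [33.9  0.6 51.4]
0.5455 0.104 [40.4  0.7 37.4]
0.553 0.117 [48.   0.9 24.4]
0.562 0.129 [57.   1.1 12.5]
0.572 0.141 [67.1  1.3  0.5]
0.583 0.151 [78.1  1.5 -9.5]
0.595 0.16 [ 90.1   1.7 -18.4]
0.601 0.16 [ 96.1   1.9 -18.4]
```

Call:
jog_arm:
  targets:
    - {"dx":8,"dy":0,"dz":30,"rx":0,"ry":0,"rz":0,"gripper":1}
    - {"dx":10,"dy":0,"dz":60,"rx":0,"ry":0,"rz":0,"gripper":1}
    - {"dx":15,"dy":0,"dz":65,"rx":0,"ry":0,"rz":0,"gripper":1}
    - {"dx":22,"dy":0,"dz":65,"rx":0,"ry":0,"rz":0,"gripper":1}
    - {"dx":29,"dy":0,"dz":65,"rx":0,"ry":0,"rz":0,"gripper":1}
    - {"dx":34,"dy":0,"dz":59,"rx":0,"ry":0,"rz":0,"gripper":1}
    - {"dx":36,"dy":0,"dz":51,"rx":0,"ry":0,"rz":0,"gripper":1}
    - {"dx":39,"dy":0,"dz":44,"rx":0,"ry":0,"rz":0,"gripper":1}

```text
t: 42.93
eef_pos: [0.5381, 0.0037, 0.096]
ee_rot: [3.14, 0.009, 0.019]
force: [-18.5, 4.9, 3.9]
width: 0.0005
gripper_force: 8.9
```

Run:
```python
from h import *
s=arm.get_state();print(s["force"]); barfit()
```

```text
[-18.46283329   4.92800442   3.87228957]
46 [[0.553, -0.053, 0.112], [0.56, -0.038, 0.118], [0.565, -0.022, 0.121]]
38 [[0.551, 0.031, 0.111], [0.557, 0.046, 0.116], [0.562, 0.059, 0.12]]
```

Call:
jog_arm:
  targets:
    - {"dx":4,"dy":0,"dz":-9,"rx":0,"ry":0,"rz":0,"gripper":1}
    - {"dx":9,"dy":0,"dz":-17,"rx":0,"ry":0,"rz":0,"gripper":1}
    - {"dx":14,"dy":0,"dz":-23,"rx":0,"ry":0,"rz":0,"gripper":1}
    - {"dx":19,"dy":0,"dz":-30,"rx":0,"ry":0,"rz":0,"gripper":1}
    - {"dx":24,"dy":0,"dz":-36,"rx":0,"ry":0,"rz":0,"gripper":1}
    - {"dx":29,"dy":0,"dz":-42,"rx":0,"ry":0,"rz":0,"gripper":1}
    - {"dx":34,"dy":0,"dz":-48,"rx":0,"ry":0,"rz":0,"gripper":1}
    - {"dx":40,"dy":0,"dz":-53,"rx":0,"ry":0,"rz":0,"gripper":1}

```text
t: 43.65
eef_pos: [0.5801, 0.0048, 0.1523]
ee_rot: [3.141, 0.003, 0.021]
force: [-11.8, 1.6, 10.5]
width: 0.0002
gripper_force: 6.1
```

Call:
jog_arm:
  targets:
    - {"dx":3,"dy":0,"dz":-3,"rx":0,"ry":0,"rz":0,"gripper":1}
    - {"dx":6,"dy":0,"dz":-6,"rx":0,"ry":0,"rz":0,"gripper":1}
    - {"dx":9,"dy":0,"dz":-8,"rx":0,"ry":0,"rz":0,"gripper":1}
    - {"dx":12,"dy":0,"dz":-9,"rx":0,"ry":0,"rz":0,"gripper":1}
    - {"dx":14,"dy":0,"dz":-9,"rx":0,"ry":0,"rz":0,"gripper":1}
    - {"dx":16,"dy":0,"dz":-9,"rx":0,"ry":0,"rz":0,"gripper":1}
    - {"dx":16,"dy":0,"dz":-9,"rx":0,"ry":0,"rz":0,"gripper":1}
    - {"dx":16,"dy":0,"dz":-9,"rx":0,"ry":0,"rz":0,"gripper":1}

```text
t: 44.32
eef_pos: [0.5918, 0.0049, 0.1601]
ee_rot: [3.14, 0.011, 0.02]
force: [-32.5, 6.6, 21.0]
width: 0.0004
gripper_force: 16.4
```

```bash
cat >> h.py <<'E'
def bar2():
    f,w,h=look("scene"); z=w[...,2]; v,u=np.mgrid[:480,:640]
    for y0,y1 in((-.055,-.025),(.035,.06)):
        m=(z>.09)&(z<.195)&(w[...,0]>.5)&(w[...,0]<.625)&(w[...,1]>y0)&(w[...,1]<y1)
        P=w[m]; print(len(P),np.round(np.percentile(P,[5,50,95],axis=0),3).tolist() if len(P) else 0)
E
python3 - <<'E'
from h import *
s=arm.get_state();print(s["force"]); bar2()
E
```

```text
[-32.49698395   6.55537871  20.98940182]
40 [[0.608, -0.053, 0.176], [0.613, -0.04, 0.182], [0.617, -0.029, 0.184]]
31 [[0.604, 0.037, 0.174], [0.61, 0.046, 0.181], [0.614, 0.057, 0.185]]
```

Call:
jog_arm:
  targets:
    - {"dx":-8,"dy":0,"dz":0,"rx":0,"ry":0,"rz":0,"gripper":1}
    - {"dx":-20,"dy":0,"dz":0,"rx":0,"ry":0,"rz":0,"gripper":1}
    - {"dx":-50,"dy":0,"dz":-20,"rx":0,"ry":0,"rz":0,"gripper":1}
    - {"dx":-75,"dy":-20,"dz":-50,"rx":0,"ry":0,"rz":0,"gripper":1}
    - {"dx":-100,"dy":-45,"dz":-75,"rx":0,"ry":0,"rz":0,"gripper":1}
    - {"dx":-120,"dy":-70,"dz":-90,"rx":0,"ry":0,"rz":0,"gripper":1}
    - {"dx":-130,"dy":-90,"dz":-90,"rx":0,"ry":0,"rz":0,"gripper":1}
    - {"dx":-130,"dy":-90,"dz":-90,"rx":0,"ry":0,"rz":0,"gripper":1}

```text
t: 45.03
eef_pos: [0.4672, 0.0955, 0.2525]
ee_rot: [-3.138, -0.008, 0.023]
force: [-0.1, -1.0, -0.6]
width: 0.0002
gripper_force: 0.0
```

Run:
```python
from h import *
s=arm.get_state();print(s["eef_pos"]); bar2()
for n in("scene","top"):
    f,w,h=look(n); z=w[...,2]
    B=(w[...,0]>.39)&(w[...,0]<.6)&(w[...,1]>.25)&(w[...,1]<.41)
    red=((h[...,0]<8)|(h[...,0]>172))&(h[...,1]>150)&B
    P=w[red&(z>.108)&(z<.122)]; print(n,"covertop",rect(P),round(np.median(P[:,2]),4))
    P=w[B&~red&(z>.100)&(w[...,0]<.43)&(z<.122)]; k=P[P[:,0]<.424]; print("bar",rect(P),np.round(np.percentile(P,[3,50,97],axis=0),3).tolist(),np.polyfit(k[:,1],k[:,0],1))
    P=w[B&~red&(z>.045)&(z<.058)]; print("box",rect(P),np.round(np.percentile(P,[2,98],axis=0),3).tolist())
```

```text
[0.4672036  0.0955439  0.25254161]
45 [[0.607, -0.054, 0.174], [0.614, -0.042, 0.182], [0.617, -0.026, 0.184]]
34 [[0.606, 0.036, 0.175], [0.61, 0.047, 0.181], [0.615, 0.058, 0.187]]
scene covertop (array([504.6, 330.2]), array([83.8, 90.3]), 0.5) 0.1144
bar (array([421.5, 332.2]), array([19.4, 83. ]), 2.5) [[0.414, 0.292, 0.107], [0.421, 0.331, 0.115], [0.427, 0.37, 0.119]] [-0.00279435  0.42016253]
box (array([502.9, 328.9]), array([137.5, 111.7]), 1.4) [[0.443, 0.275, 0.046], [0.568, 0.375, 0.057]]
top covertop (array([503.4, 330.7]), array([76.9, 85.3]), 0.5) 0.1154Traceback (most recent call last):
  File "<stdin>", line 8, in <module>
    return _quantile_unchecked(
        a, q, axis, out, overwrite_input, method, keepdims, weights)
    return _ureduce(a,
                    func=_quantile_ureduce_func,
    ...<5 lines>...
                    overwrite_input=overwrite_input,
                    method=method)
    r = func(a, **kwargs)
    result = _quantile(arr,
                       quantiles=q,
    ...<2 lines>...
                       out=out,
                       weights=wgt)
    slices_having_nans = np.isnan(arr[-1, ...])
                                  ~~~^^^^^^^^^
IndexError: index -1 is out of bounds for axis 0 with size 0
```

Run:
```python
from h import *
print(go([.385,.331,.19],[np.pi,0,.01]))
```

```text
(array([ -77.9, -239.7,   59.6]), array([-0.   , -0.004,  0.012]))
```

Call:
jog_arm:
  targets:
    - {"dx":-15,"dy":-40,"dz":0,"rx":0,"ry":0,"rz":0.012,"gripper":1}
    - {"dx":-30,"dy":-80,"dz":10,"rx":0,"ry":0,"rz":0.012,"gripper":1}
    - {"dx":-45,"dy":-120,"dz":20,"rx":0,"ry":0,"rz":0.012,"gripper":1}
    - {"dx":-58,"dy":-160,"dz":30,"rx":0,"ry":0,"rz":0.012,"gripper":1}
    - {"dx":-70,"dy":-200,"dz":45,"rx":0,"ry":0,"rz":0.012,"gripper":1}
    - {"dx":-78,"dy":-240,"dz":60,"rx":0,"ry":0,"rz":0.012,"gripper":1}
    - {"dx":-78,"dy":-240,"dz":60,"rx":0,"ry":0,"rz":0.012,"gripper":1}
    - {"dx":-78,"dy":-240,"dz":60,"rx":0,"ry":0,"rz":0.012,"gripper":1}

```text
t: 45.85
eef_pos: [0.3842, 0.3327, 0.186]
ee_rot: [3.138, -0.0, 0.011]
force: [-0.4, 0.3, 0.4]
width: 0.0002
gripper_force: 0.0
```

Call:
jog_arm:
  targets:
    - {"dx":0,"dy":0,"dz":20,"rx":0,"ry":0,"rz":0,"gripper":1}
    - {"dx":0,"dy":0,"dz":45,"rx":0,"ry":0,"rz":0,"gripper":1}
    - {"dx":0,"dy":0,"dz":70,"rx":0,"ry":0,"rz":0,"gripper":1}
    - {"dx":0,"dy":0,"dz":95,"rx":0,"ry":0,"rz":0,"gripper":1}
    - {"dx":0,"dy":0,"dz":100,"rx":0,"ry":0,"rz":0,"gripper":1}
    - {"dx":0,"dy":0,"dz":100,"rx":0,"ry":0,"rz":0,"gripper":1}
    - {"dx":0,"dy":0,"dz":100,"rx":0,"ry":0,"rz":0,"gripper":1}
    - {"dx":0,"dy":0,"dz":100,"rx":0,"ry":0,"rz":0,"gripper":1}

```text
t: 46.52
eef_pos: [0.3855, 0.3316, 0.0893]
ee_rot: [-3.141, -0.003, 0.008]
force: [-0.6, 0.3, 0.1]
width: 0.0002
gripper_force: 0.0
```

Run:
```python
from h import *
s=arm.get_state();print(s["eef_pos"],s["force"])
for x,z in((.4,.091),(.405,.091),(.419,.115),(.437,.136),(.459,.1535),(.484,.166),(.511,.173),(.539,.1745),(.566,.1705),(.593,.161),(.611,.151),(.616,.149)): print(x,z,go([x,.331,z],[np.pi,0,.01])[0])
```

```text
[0.38551566 0.33155637 0.08926443] [-0.59312614  0.32166007  0.13391569]
0.4 0.091 [14.5  0.7 -1.7]
0.405 0.091 [19.5  0.7 -1.7]
0.419 0.115 [ 33.6   0.8 -25.6]
0.437 0.136 [ 51.6   0.9 -46.6]
0.459 0.1535 [ 73.7   1.1 -64. ]
0.484 0.166 [ 98.7   1.3 -76.5]
0.511 0.173 [125.7   1.5 -83.4]
0.539 0.1745 [153.7   1.8 -84.8]
0.566 0.1705 [180.7   2.  -80.7]
0.593 0.161 [207.7   2.2 -71.1]
0.611 0.151 [225.6   2.4 -61.1]
0.616 0.149 [230.6   2.5 -59.1]
```

Call:
jog_arm:
  targets:
    - {"dx":14,"dy":0,"dz":-2,"rx":0,"ry":0,"rz":0,"gripper":1}
    - {"dx":20,"dy":0,"dz":-3,"rx":0,"ry":0,"rz":0,"gripper":1}
    - {"dx":27,"dy":0,"dz":-13,"rx":0,"ry":0,"rz":0,"gripper":1}
    - {"dx":34,"dy":0,"dz":-25,"rx":0,"ry":0,"rz":0,"gripper":1}
    - {"dx":42,"dy":0,"dz":-36,"rx":0,"ry":0,"rz":0,"gripper":1}
    - {"dx":52,"dy":0,"dz":-46,"rx":0,"ry":0,"rz":0,"gripper":1}
    - {"dx":62,"dy":0,"dz":-55,"rx":0,"ry":0,"rz":0,"gripper":1}
    - {"dx":74,"dy":0,"dz":-64,"rx":0,"ry":0,"rz":0,"gripper":1}

```text
t: 47.18
eef_pos: [0.4583, 0.332, 0.1546]
ee_rot: [-3.14, -0.003, 0.01]
force: [-0.4, -0.1, -1.4]
width: 0.0008
gripper_force: 0.5
```

```bash
cat >> h.py <<'E'
def cover():
    for n in("scene","top"):
        f,w,h=look(n)
        B=(w[...,0]>.36)&(w[...,0]<.68)&(w[...,1]>.25)&(w[...,1]<.41)&(w[...,2]>.04)
        red=((h[...,0]<8)|(h[...,0]>172))&(h[...,1]>150)&B
        P=w[red]; print(n,"red",len(P),np.round(np.percentile(P,[3,50,97],axis=0),3).tolist())
E
python3 - <<'E'
from h import *
print(arm.get_state()["force"]); cover()
E
```

```text
[-0.3568169  -0.13954533 -1.36256662]
scene red 771 [[0.503, 0.287, 0.08], [0.542, 0.308, 0.119], [0.578, 0.369, 0.149]]
top red 631 [[0.501, 0.289, 0.105], [0.547, 0.322, 0.127], [0.578, 0.366, 0.153]]
```

Cover is rising as planned; continue.

Call:
jog_arm:
  targets:
    - {"dx":12,"dy":0,"dz":-7,"rx":0,"ry":0,"rz":0,"gripper":1}
    - {"dx":25,"dy":0,"dz":-12,"rx":0,"ry":0,"rz":0,"gripper":1}
    - {"dx":38,"dy":0,"dz":-16,"rx":0,"ry":0,"rz":0,"gripper":1}
    - {"dx":52,"dy":0,"dz":-19,"rx":0,"ry":0,"rz":0,"gripper":1}
    - {"dx":66,"dy":0,"dz":-21,"rx":0,"ry":0,"rz":0,"gripper":1}
    - {"dx":80,"dy":0,"dz":-21,"rx":0,"ry":0,"rz":0,"gripper":1}
    - {"dx":94,"dy":0,"dz":-19,"rx":0,"ry":0,"rz":0,"gripper":1}
    - {"dx":107,"dy":0,"dz":-17,"rx":0,"ry":0,"rz":0,"gripper":1}

```text
t: 47.95
eef_pos: [0.5658, 0.3325, 0.1692]
ee_rot: [3.141, -0.002, 0.009]
force: [-0.6, 0.2, -0.7]
width: 0.0004
gripper_force: 0.5
```

Call:
jog_arm:
  targets:
    - {"dx":13,"dy":0,"dz":4,"rx":0,"ry":0,"rz":0,"gripper":1}
    - {"dx":27,"dy":0,"dz":9,"rx":0,"ry":0,"rz":0,"gripper":1}
    - {"dx":38,"dy":0,"dz":15,"rx":0,"ry":0,"rz":0,"gripper":1}
    - {"dx":44,"dy":0,"dz":19,"rx":0,"ry":0,"rz":0,"gripper":1}
    - {"dx":48,"dy":0,"dz":21,"rx":0,"ry":0,"rz":0,"gripper":1}
    - {"dx":50,"dy":0,"dz":21,"rx":0,"ry":0,"rz":0,"gripper":1}
    - {"dx":50,"dy":0,"dz":21,"rx":0,"ry":0,"rz":0,"gripper":1}
    - {"dx":50,"dy":0,"dz":21,"rx":0,"ry":0,"rz":0,"gripper":1}

```text
t: 48.62
eef_pos: [0.6054, 0.332, 0.1492]
ee_rot: [3.137, 0.014, 0.01]
force: [-50.3, -0.1, 35.6]
width: 0.0005
gripper_force: 25.6
```

Run:
```python
from h import *
print(arm.get_state()["force"]); cover()
f,w,h=look("top")
m=(w[...,0]>.46)&(w[...,0]<.54)&(w[...,1]>.27)&(w[...,1]<.39)&(w[...,2]>.065)&(w[...,2]<.11)
P=w[m]; print("toggle",len(P),np.round(np.percentile(P,[3,50,97],axis=0),3).tolist() if len(P) else 0)
```

```text
[-50.28203819  -0.12786048  35.56114301]
scene red 589 [[0.558, 0.286, 0.056], [0.592, 0.297, 0.109], [0.619, 0.36, 0.131]]
top red 392 [[0.558, 0.288, 0.085], [0.574, 0.32, 0.13], [0.595, 0.369, 0.136]]
toggle 31 [[0.497, 0.308, 0.068], [0.502, 0.316, 0.1], [0.508, 0.33, 0.107]]
```

Run:
```python
from h import *
r=[np.pi,0,.01]
for p in([.58,.332,.155],[.503,.262,.165],[.503,.262,.074],[.503,.324,.074]): print(p,*go(p,r))
```

```text
[0.58, 0.332, 0.155] [-25.5  -0.2  -5.4] [ 0.005  0.014 -0.   ]
[0.503, 0.262, 0.165] [-103.3   69.1  -14. ] [ 0.005  0.014 -0.   ]
[0.503, 0.262, 0.074] [-102.1   68.6   77. ] [ 0.005  0.014 -0.   ]
[0.503, 0.324, 0.074] [-101.5    6.6   76.7] [ 0.005  0.014 -0.   ]
```

Call:
jog_arm:
  targets:
    - {"dx":-12,"dy":0,"dz":0,"rx":0,"ry":0,"rz":0,"gripper":1}
    - {"dx":-30,"dy":0,"dz":-5,"rx":0,"ry":0,"rz":0,"gripper":1}
    - {"dx":-60,"dy":15,"dz":-15,"rx":0,"ry":0,"rz":0,"gripper":1}
    - {"dx":-90,"dy":40,"dz":-15,"rx":0,"ry":0,"rz":0,"gripper":1}
    - {"dx":-113,"dy":69,"dz":-15,"rx":0,"ry":0,"rz":0,"gripper":1}
    - {"dx":-113,"dy":69,"dz":-15,"rx":0,"ry":0,"rz":0,"gripper":1}
    - {"dx":-113,"dy":69,"dz":-15,"rx":0,"ry":0,"rz":0,"gripper":1}
    - {"dx":-113,"dy":69,"dz":-15,"rx":0,"ry":0,"rz":0,"gripper":1}

```text
t: 49.43
eef_pos: [0.5037, 0.2634, 0.1633]
ee_rot: [-3.142, -0.003, 0.009]
force: [0.3, 1.8, -0.5]
width: 0.0003
gripper_force: 0.0
```

```bash
cat >> h.py <<'E'
def toggle():
    for n in("top","scene"):
        f,w,h=look(n)
        m=(w[...,0]>.485)&(w[...,0]<.525)&(w[...,1]>.285)&(w[...,1]<.375)&(w[...,2]>.085)&(w[...,2]<.112)&(h[...,1]<90)
        P=w[m]; print("toggle",n,len(P),np.round(np.percentile(P,[3,50,97],axis=0),3).tolist() if len(P) else 0)
E
python3 - <<'E'
from h import *
print(arm.get_state()["eef_pos"]); cover(); toggle()
r=[np.pi,0,.01]
for p in([.503,.262,.074],[.503,.324,.074]): print(p,*go(p,r))
E
```

```text
[0.50372824 0.2634032  0.1632821 ]
scene red 644 [[0.558, 0.287, 0.055], [0.589, 0.302, 0.113], [0.619, 0.363, 0.134]]Traceback (most recent call last):
  File "<stdin>", line 2, in <module>
  File "h.py", line 90, in cover
    P=w[red]; print(n,"red",len(P),np.round(np.percentile(P,[3,50,97],axis=0),3).tolist())
                                            ~~~~~~~~~~~~~^^^^^^^^^^^^^^^^^^^^
    return _quantile_unchecked(
        a, q, axis, out, overwrite_input, method, keepdims, weights)
    return _ureduce(a,
                    func=_quantile_ureduce_func,
    ...<5 lines>...
                    overwrite_input=overwrite_input,
                    method=method)
    r = func(a, **kwargs)
    result = _quantile(arr,
                       quantiles=q,
    ...<2 lines>...
                       out=out,
                       weights=wgt)
    slices_having_nans = np.isnan(arr[-1, ...])
                                  ~~~^^^^^^^^^
IndexError: index -1 is out of bounds for axis 0 with size 0
```

Call:
jog_arm:
  targets:
    - {"dx":0,"dy":1,"dz":30,"rx":0,"ry":0,"rz":0,"gripper":1}
    - {"dx":0,"dy":1,"dz":60,"rx":0,"ry":0,"rz":0,"gripper":1}
    - {"dx":0,"dy":1,"dz":89,"rx":0,"ry":0,"rz":0,"gripper":1}
    - {"dx":0,"dy":1,"dz":89,"rx":0,"ry":0,"rz":0,"gripper":1}
    - {"dx":0,"dy":-8,"dz":89,"rx":0,"ry":0,"rz":0,"gripper":1}
    - {"dx":0,"dy":-16,"dz":89,"rx":0,"ry":0,"rz":0,"gripper":1}
    - {"dx":0,"dy":-23,"dz":89,"rx":0,"ry":0,"rz":0,"gripper":1}
    - {"dx":0,"dy":-30,"dz":89,"rx":0,"ry":0,"rz":0,"gripper":1}

```text
t: 50.2
eef_pos: [0.5038, 0.2947, 0.0755]
ee_rot: [-3.141, -0.003, 0.009]
force: [0.7, -2.7, 2.2]
width: 0.0007
gripper_force: 1.5
```

Call:
jog_arm:
  targets:
    - {"dx":0,"dy":-6,"dz":0,"rx":0,"ry":0,"rz":0,"gripper":1}
    - {"dx":0,"dy":-12,"dz":0,"rx":0,"ry":0,"rz":0,"gripper":1}
    - {"dx":0,"dy":-18,"dz":0,"rx":0,"ry":0,"rz":0,"gripper":1}
    - {"dx":0,"dy":-23,"dz":0,"rx":0,"ry":0,"rz":0,"gripper":1}
    - {"dx":0,"dy":-27,"dz":0,"rx":0,"ry":0,"rz":0,"gripper":1}
    - {"dx":0,"dy":-30,"dz":0,"rx":0,"ry":0,"rz":0,"gripper":1}
    - {"dx":0,"dy":-30,"dz":0,"rx":0,"ry":0,"rz":0,"gripper":1}
    - {"dx":0,"dy":-30,"dz":0,"rx":0,"ry":0,"rz":0,"gripper":1}

```text
t: 50.87
eef_pos: [0.5024, 0.323, 0.0735]
ee_rot: [3.141, -0.001, 0.009]
force: [0.1, 0.8, 0.3]
width: 0.0004
gripper_force: 0.0
```

Call:
jog_arm:
  targets:
    - {"dx":0,"dy":-1,"dz":0,"rx":0,"ry":0,"rz":0,"gripper":1}
    - {"dx":0,"dy":-2,"dz":0,"rx":0,"ry":0,"rz":0,"gripper":1}
    - {"dx":0,"dy":-3,"dz":0,"rx":0,"ry":0,"rz":0,"gripper":1}
    - {"dx":0,"dy":-4,"dz":0,"rx":0,"ry":0,"rz":0,"gripper":1}
    - {"dx":0,"dy":-5,"dz":0,"rx":0,"ry":0,"rz":0,"gripper":1}
    - {"dx":0,"dy":-5,"dz":0,"rx":0,"ry":0,"rz":0,"gripper":1}
    - {"dx":0,"dy":-5,"dz":0,"rx":0,"ry":0,"rz":0,"gripper":1}
    - {"dx":0,"dy":-5,"dz":0,"rx":0,"ry":0,"rz":0,"gripper":1}

```text
t: 51.53
eef_pos: [0.5021, 0.3262, 0.0735]
ee_rot: [3.138, -0.0, 0.008]
force: [1.4, -6.5, 1.7]
width: 0.0002
gripper_force: 3.1
```

Run:
```python
from h import *
print(arm.get_state()["force"]); toggle()
f,w,h=look("scene")
cv2.imwrite("pics/s9.png",cv2.resize(f["frame"][175:245,310:400,::-1],(720,560),interpolation=cv2.INTER_CUBIC))
```

```text
[ 1.35094365 -6.49103312  1.68657151]
toggle top 0 0
toggle scene 66 [[0.497, 0.307, 0.086], [0.512, 0.32, 0.097], [0.516, 0.352, 0.11]]
```

View pics/s9.png

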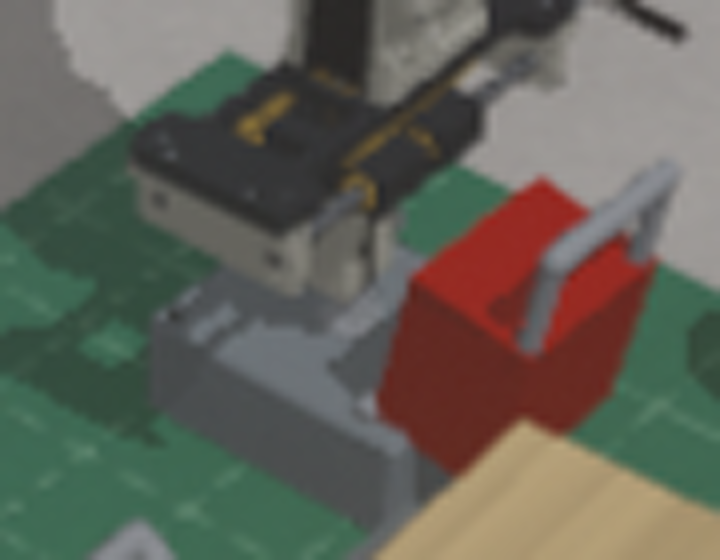

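Call:
jog_arm:
  targets:
    - {"dx":0,"dy":8,"dz":0,"rx":0,"ry":0,"rz":0,"gripper":1}
    - {"dx":0,"dy":30,"dz":0,"rx":0,"ry":0,"rz":0,"gripper":1}
    - {"dx":0,"dy":60,"dz":-20,"rx":0,"ry":0,"rz":0,"gripper":1}
    - {"dx":0,"dy":80,"dz":-60,"rx":0,"ry":0,"rz":0,"gripper":1}
    - {"dx":0,"dy":100,"dz":-100,"rx":0,"ry":0,"rz":0,"gripper":1}
    - {"dx":0,"dy":120,"dz":-140,"rx":0,"ry":0,"rz":0,"gripper":1}
    - {"dx":0,"dy":120,"dz":-160,"rx":0,"ry":0,"rz":0,"gripper":1}
    - {"dx":0,"dy":120,"dz":-160,"rx":0,"ry":0,"rz":0,"gripper":1}

```text
t: 52.35
eef_pos: [0.5063, 0.2085, 0.2415]
ee_rot: [-3.136, -0.012, 0.008]
force: [1.0, 0.6, 0.5]
width: 0.0
gripper_force: 0.0
```

Run:
```python
from h import *
print(arm.get_state()["eef_pos"]); toggle()
r=[np.pi,0,.01]
for p in([.662,.332,.24],[.662,.332,.151]): print(p,*go(p,r))
```

```text
[0.50630724 0.20848373 0.24147792]
toggle top 0 0
toggle scene 23 [[0.496, 0.342, 0.087], [0.506, 0.348, 0.098], [0.511, 0.357, 0.102]]
[0.662, 0.332, 0.24] [ 159.  -122.3   -3. ] [-0.003 -0.005 -0.002]
[0.662, 0.332, 0.151] [ 158.6 -122.1   86. ] [-0.003 -0.005 -0.002]
```

Call:
jog_arm:
  targets:
    - {"dx":32,"dy":-15,"dz":-3,"rx":0,"ry":0,"rz":0,"gripper":1}
    - {"dx":65,"dy":-30,"dz":-3,"rx":0,"ry":0,"rz":0,"gripper":1}
    - {"dx":97,"dy":-50,"dz":-3,"rx":0,"ry":0,"rz":0,"gripper":1}
    - {"dx":128,"dy":-75,"dz":-3,"rx":0,"ry":0,"rz":0,"gripper":1}
    - {"dx":159,"dy":-100,"dz":-3,"rx":0,"ry":0,"rz":0,"gripper":1}
    - {"dx":159,"dy":-122,"dz":0,"rx":0,"ry":0,"rz":0,"gripper":1}
    - {"dx":159,"dy":-122,"dz":0,"rx":0,"ry":0,"rz":0,"gripper":1}
    - {"dx":159,"dy":-122,"dz":0,"rx":0,"ry":0,"rz":0,"gripper":1}

```text
t: 53.12
eef_pos: [0.6606, 0.3325, 0.2306]
ee_rot: [3.138, 0.002, 0.01]
force: [-0.1, 0.1, -0.5]
width: 0.0005
gripper_force: 0.0
```

Call:
jog_arm:
  targets:
    - {"dx":0,"dy":0,"dz":30,"rx":0,"ry":0,"rz":0,"gripper":1}
    - {"dx":0,"dy":0,"dz":60,"rx":0,"ry":0,"rz":0,"gripper":1}
    - {"dx":0,"dy":0,"dz":86,"rx":0,"ry":0,"rz":0,"gripper":1}
    - {"dx":0,"dy":0,"dz":86,"rx":0,"ry":0,"rz":0,"gripper":1}
    - {"dx":0,"dy":0,"dz":86,"rx":0,"ry":0,"rz":0,"gripper":1}
    - {"dx":0,"dy":0,"dz":86,"rx":0,"ry":0,"rz":0,"gripper":1}
    - {"dx":0,"dy":0,"dz":86,"rx":0,"ry":0,"rz":0,"gripper":1}
    - {"dx":0,"dy":0,"dz":86,"rx":0,"ry":0,"rz":0,"gripper":1}

```text
t: 53.78
eef_pos: [0.6622, 0.3319, 0.1505]
ee_rot: [-3.14, -0.004, 0.009]
force: [0.3, -0.1, -0.0]
width: 0.0003
gripper_force: 0.0
```

Run:
```python
from h import *
s=arm.get_state(); print(s["eef_pos"],s["force"])
for x,z in((.6345,.151),(.616,.161),(.590,.1705),(.562,.1745),(.5345,.173),(.5075,.166),(.4825,.1535),(.4605,.136),(.442,.115),(.4285,.091),(.4245,.091)): print(x,z,go([x,.331,z],[np.pi,0,.01])[0])
```

```text
[0.66221327 0.33186459 0.15045697] [ 0.27866362 -0.06649256 -0.01035335]
0.6345 0.151 [-27.7   0.6  -0.7]
0.616 0.161 [-46.2   0.4 -10.7]
0.59 0.1705 [-72.1   0.2 -20.3]
0.562 0.1745 [-1.001e+02 -1.000e-01 -2.450e+01]
0.5345 0.173 [-127.6   -0.3  -23.1]
0.5075 0.166 [-154.6   -0.5  -16.2]
0.4825 0.1535 [-179.7   -0.7   -3.8]
0.4605 0.136 [-201.8   -0.9   13.6]
0.442 0.115 [-220.4   -1.1   34.5]
0.4285 0.091 [-234.    -1.1   58.5]
0.4245 0.091 [-238.    -1.2   58.5]
```

Call:
jog_arm:
  targets:
    - {"dx":-20,"dy":0,"dz":-1,"rx":0,"ry":0,"rz":0,"gripper":1}
    - {"dx":-28,"dy":0,"dz":-1,"rx":0,"ry":0,"rz":0,"gripper":1}
    - {"dx":-46,"dy":0,"dz":-11,"rx":0,"ry":0,"rz":0,"gripper":1}
    - {"dx":-59,"dy":0,"dz":-16,"rx":0,"ry":0,"rz":0,"gripper":1}
    - {"dx":-72,"dy":0,"dz":-20,"rx":0,"ry":0,"rz":0,"gripper":1}
    - {"dx":-86,"dy":0,"dz":-23,"rx":0,"ry":0,"rz":0,"gripper":1}
    - {"dx":-100,"dy":0,"dz":-24,"rx":0,"ry":0,"rz":0,"gripper":1}
    - {"dx":-114,"dy":0,"dz":-24,"rx":0,"ry":0,"rz":0,"gripper":1}

```text
t: 54.45
eef_pos: [0.5468, 0.3309, 0.1731]
ee_rot: [-3.141, -0.003, 0.009]
force: [1.2, 1.0, 0.4]
width: 0.0005
gripper_force: 0.6
```

Call:
jog_arm:
  targets:
    - {"dx":-14,"dy":0,"dz":1,"rx":0,"ry":0,"rz":0,"gripper":1}
    - {"dx":-28,"dy":0,"dz":4,"rx":0,"ry":0,"rz":0,"gripper":1}
    - {"dx":-41,"dy":0,"dz":8,"rx":0,"ry":0,"rz":0,"gripper":1}
    - {"dx":-54,"dy":0,"dz":13,"rx":0,"ry":0,"rz":0,"gripper":1}
    - {"dx":-66,"dy":0,"dz":20,"rx":0,"ry":0,"rz":0,"gripper":1}
    - {"dx":-77,"dy":0,"dz":28,"rx":0,"ry":0,"rz":0,"gripper":1}
    - {"dx":-88,"dy":0,"dz":38,"rx":0,"ry":0,"rz":0,"gripper":1}
    - {"dx":-98,"dy":0,"dz":48,"rx":0,"ry":0,"rz":0,"gripper":1}

```text
t: 55.12
eef_pos: [0.4491, 0.3301, 0.1242]
ee_rot: [-3.14, -0.003, 0.009]
force: [8.4, 2.3, -6.1]
width: 0.0003
gripper_force: 4.4
```

Call:
jog_arm:
  targets:
    - {"dx":-4,"dy":0,"dz":5,"rx":0,"ry":0,"rz":0,"gripper":1}
    - {"dx":-8,"dy":0,"dz":10,"rx":0,"ry":0,"rz":0,"gripper":1}
    - {"dx":-12,"dy":0,"dz":16,"rx":0,"ry":0,"rz":0,"gripper":1}
    - {"dx":-15,"dy":0,"dz":22,"rx":0,"ry":0,"rz":0,"gripper":1}
    - {"dx":-19,"dy":0,"dz":29,"rx":0,"ry":0,"rz":0,"gripper":1}
    - {"dx":-22,"dy":0,"dz":34,"rx":0,"ry":0,"rz":0,"gripper":1}
    - {"dx":-24,"dy":0,"dz":34,"rx":0,"ry":0,"rz":0,"gripper":1}
    - {"dx":-24,"dy":0,"dz":34,"rx":0,"ry":0,"rz":0,"gripper":1}

```text
t: 55.78
eef_pos: [0.4318, 0.332, 0.0931]
ee_rot: [-3.137, -0.013, 0.012]
force: [30.8, -4.1, -0.8]
width: 0.0006
gripper_force: 15.0
```

Run:
```python
from h import *
s=arm.get_state(); print(s["eef_pos"],s["force"])
f,w,h=look("scene"); z=w[...,2]
B=(w[...,0]>.38)&(w[...,0]<.6)&(w[...,1]>.25)&(w[...,1]<.41)
red=((h[...,0]<8)|(h[...,0]>172))&(h[...,1]>150)&B
P=w[red&(z>.10)];print("top",rect(P),np.percentile(P[:,2],[5,50,95]))
P=w[B&(w[...,0]<.425)&(z>.08)&(z<.13)]; print("bar",np.round(np.percentile(P,[3,50,97],axis=0),3).tolist() if len(P) else 0)
```

```text
[0.43177444 0.33196308 0.09314853] [30.81288347 -4.11498001 -0.79345753]
top (array([504.4, 329.8]), array([88.9, 86.1]), 87.9) [0.1047646  0.11338361 0.11731375]
bar [[0.416, 0.291, 0.102], [0.421, 0.313, 0.11], [0.425, 0.319, 0.124]]
```

Call:
jog_arm:
  targets:
    - {"dx":8,"dy":0,"dz":0,"rx":0,"ry":0,"rz":0,"gripper":1}
    - {"dx":14,"dy":0,"dz":0,"rx":0,"ry":0,"rz":0,"gripper":1}
    - {"dx":15,"dy":0,"dz":-20,"rx":0,"ry":0,"rz":0,"gripper":1}
    - {"dx":15,"dy":0,"dz":-60,"rx":0,"ry":0,"rz":0,"gripper":1}
    - {"dx":10,"dy":0,"dz":-100,"rx":0,"ry":0,"rz":0,"gripper":1}
    - {"dx":0,"dy":20,"dz":-130,"rx":0,"ry":0,"rz":0,"gripper":1}
    - {"dx":-10,"dy":50,"dz":-160,"rx":0,"ry":0,"rz":0,"gripper":1}
    - {"dx":-10,"dy":80,"dz":-180,"rx":0,"ry":0,"rz":0,"gripper":1}

```text
t: 56.5
eef_pos: [0.4145, 0.249, 0.2721]
ee_rot: [-3.141, -0.002, 0.011]
force: [0.5, 0.4, 0.7]
width: 0.0005
gripper_force: 0.0
```

Call:
jog_arm:
  targets:
    - {"dx":0,"dy":30,"dz":0,"rx":0,"ry":0,"rz":0,"gripper":1}
    - {"dx":0,"dy":60,"dz":0,"rx":0,"ry":0,"rz":0,"gripper":1}
    - {"dx":0,"dy":90,"dz":0,"rx":0,"ry":0,"rz":0,"gripper":1}
    - {"dx":0,"dy":90,"dz":0,"rx":0,"ry":0,"rz":0,"gripper":1}
    - {"dx":0,"dy":90,"dz":0,"rx":0,"ry":0,"rz":0,"gripper":1}
    - {"dx":0,"dy":90,"dz":0,"rx":0,"ry":0,"rz":0,"gripper":1}
    - {"dx":0,"dy":90,"dz":0,"rx":0,"ry":0,"rz":0,"gripper":1}
    - {"dx":0,"dy":90,"dz":0,"rx":0,"ry":0,"rz":0,"gripper":1}

```text
t: 57.17
eef_pos: [0.4166, 0.1601, 0.2696]
ee_rot: [3.14, -0.001, 0.01]
force: [-0.5, -0.1, -0.1]
width: 0.0002
gripper_force: 0.0
```

Run:
```python
from h import *
s=arm.get_state(); print(s["eef_pos"],s["force"])
for n in("scene","top"):
    f,w,h=look(n); z=w[...,2]
    B=(w[...,0]>.38)&(w[...,0]<.6)&(w[...,1]>.25)&(w[...,1]<.41)
    red=((h[...,0]<8)|(h[...,0]>172))&(h[...,1]>150)&B
    P=w[red&(z>.10)];print("top",rect(P),np.round(np.percentile(P[:,2],[5,50,95]),4),"slope",np.polyfit(P[:,0][P[:,2]>.108],P[:,2][P[:,2]>.108],1))
    P=w[B&(w[...,0]<.427)&(z>.08)&(z<.13)]; print("bar",np.round(np.percentile(P,[3,50,97],axis=0),3).tolist() if len(P) else 0)
bar2(); intray(); lying(); tray()
f,w,h=look("scene"); cv2.imwrite("pics/final.png",f["frame"][130:460,110:480,::-1])
```

```text
[0.41658717 0.16006572 0.26955675] [-0.45409463 -0.10171851 -0.06067743]
top (array([505.4, 330.6]), array([84.9, 93.1]), 0.0) [0.1083 0.1137 0.1176] slope [-0.00294409  0.11525229]
bar [[0.411, 0.292, 0.103], [0.42, 0.33, 0.111], [0.425, 0.367, 0.117]]
top (array([501.6, 335.4]), array([77.5, 79.1]), 88.3) [0.1106 0.1147 0.1189] slope [0.00711843 0.11115579]
bar [[0.425, 0.37, 0.112], [0.425, 0.37, 0.112], [0.425, 0.37, 0.112]]
42 [[0.608, -0.054, 0.176], [0.614, -0.041, 0.181], [0.617, -0.028, 0.185]]
31 [[0.605, 0.037, 0.176], [0.612, 0.046, 0.181], [0.614, 0.056, 0.185]]
top 160 (array([ 535.2, -280.4]), array([35., 34.]), 3.6) z 0.116
top 172 (array([ 461.7, -333.7]), array([32.8, 35. ]), 89.6) z 0.116
scene 178 (array([ 463. , -333.5]), array([33.6, 39.6]), 88.7) z 0.115
scene 177 (array([ 537.2, -280.6]), array([36.5, 32.2]), 5.6) z 0.115
lying 603 (array([ 551.1, -379.6]), array([ 47.1, 109.7]), 89.2) [[0.498, -0.401, 0.036], [0.546, -0.381, 0.047], [0.604, -0.359, 0.057]]
tray 802 (array([ 503.4, -335.1]), array([210.8, 212.3]), 2.5) [[0.396, -0.442, 0.015], [0.609, -0.228, 0.032]]
```

View pics/final.png

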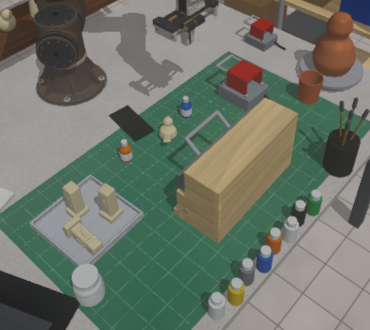

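```bash
python3 -c "
from station import arm
print(arm.job_done())"
```

```text
the job is handed in; nothing more can be done
None
```

The job is handed in: all three plaster heads are inside the tray rim (two standing, one lying after it toppled and I pushed it fully in), the bin is shut, the lamp toggle is on and the red cover is closed again.

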